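# Slide the pepper mill and oil bottle home into the tidy

### The job

Park the tall pepper mill and the tall oil bottle in the two bays of the low wooden tidy, one in each bay (either way round), each standing upright and pushed home against the tidy's back rail. Only push them, gently and low on the body, so that they slide along the shelf without tipping over; do not grasp or lift anything, and leave the salt pig, the food containers and the spatula where they are.

Things in the scene. Friction and masses are not known exactly. Their poses are not given: they have to be found in the camera images.
- mill: turned dark-wood pepper mill, steel knob, upright, loose, about 0.38 kg, 214 mm tall. Foot: straight cylinder 54 mm across up to 42 mm height; waist 33 mm across at 95 mm, then 50 mm across at 150 to 182 mm. Origin: centre of the underside; z up. Friction on the shelf 0.45 to 0.66: pushed level above about 40 mm height it may tip instead of sliding
- oil: slim green glass oil bottle with steel cap and plain paper band, closed, standing upright, loose, about 0.45 kg, 235 mm tall. Straight round body 54 mm across from the shelf up to 150 mm, neck 26 mm across above 185 mm. Origin: centre of the underside, on the shelf; z up along the bottle. Friction and tipping as for the mill
- tidy: wooden tidy fixed to the shelf, 228 mm wide, 30 mm high: back rail (12 mm thick), 12 mm end fences and a 36 mm wide middle block, out 40 mm from the rail towards the robot. Between them two bays 84 mm wide, 40 mm deep, open in front and above; cork floor, no step. Origin: on the shelf at the middle of the rail's inner face; x from the front into the rail, y along the rail, z up. Yaw within 0.15
- bay_left (a point): left bay (as seen from the robot): the point on the shelf where the centre of a 54 mm foot stands when it is central in the bay and touches the back rail, so 27 mm in front of the rail and 60 mm from the tidy's origin along +y; axes as the tidy's
- bay_right (a point): right bay: the same point, 60 mm from the tidy's origin along -y; axes as the tidy's
- salt_pig: white ceramic salt pig, round, 116 mm across, about 118 mm high, loose; origin at the centre of its underside. Bystander
- containers: stack of three plastic food containers with blue and orange snap lids, 115 mm (x) by 155 mm (y) by 165 mm high, loose; origin at the centre of the underside. Bystander
- spatula: red hard silicone spatula 280 mm long lying flat, loose; its length runs along its x axis. Bystander, beyond the tidy
Things that resemble listed ones, but are neither listed nor needed, are in the scene too. What is shaped like the mill but orange or yellow is not meant.

How it is judged (in metres and radians):
At the end, for the whole second after the job is handed in: the mill and the bottle stand in different bays, each foot's centre no more than 13 mm short of touching the back rail and within 22 mm of the bay's middle line, upright within 0.05 rad, on the shelf and at rest (((x of mill in the frame of bay_left between -0.013 and 0.008 m and y of mill in the frame of bay_left between -0.022 and 0.022 m and x of oil in the frame of bay_right between -0.013 and 0.008 m and y of oil in the frame of bay_right between -0.022 and 0.022 m) or (x of mill in the frame of bay_right between -0.013 and 0.008 m and y of mill in the frame of bay_right between -0.022 and 0.022 m and x of oil in the frame of bay_left between -0.013 and 0.008 m and y of oil in the frame of bay_left between -0.022 and 0.022 m)) and angle between each of mill, oil's own z axis and vertical below 0.05 rad and height (world z) of each of mill, oil below 0.004 m and linear speed of each of mill, oil below 0.02 m/s).
It fails at once if the mill or the bottle tips by more than 0.2 rad (angle between any of mill, oil's own z axis and vertical above 0.2 rad).
It fails at once if the mill or the bottle is lifted more than 10 mm off the shelf (height (world z) of any of mill, oil above 0.01 m).
It fails at once if the robot pinches or presses the mill or the bottle with more than 30 N (contact force between any of the fingers, the arm and mill above 30 N or contact force between any of the fingers, the arm and oil above 30 N).
It fails at once if a bystander (salt pig, containers, spatula) is moved by more than 20 mm (distance of any of salt_pig, containers, spatula from where it was at the start of the episode above 0.02 m).
It also fails if it takes over 72 s, if anything falls off the work surface, if the arm or the gripper's body presses on something with over 40 N, if the wrist force passes 120 N, or if a joint passes its speed limit or range.

### The arm

A 6-joint arm with a two-finger parallel gripper is mounted at the origin on the work surface. World frame = base frame: x ahead of the robot, y to its left, z up, the work surface at z = 0. Lengths are in mm, angles in rad, forces in N, time in s.
With the tool pointing down it reaches from about 350 to 975 mm from the base axis. Payload 7.1 kg.
Tool frame: the origin (TCP) lies at the very end of the fingers, on their centre line; the grasp point (between the pads) lies 19 mm behind it; y points along the fingers, x is the direction in which the jaws open and shut, and the axes are right-handed (so a half turn about y gives the same grasp; the last joint's range is limited). The gripper opens to 88 mm and grips with 3 to 60 N. Pads are 20 mm wide; open, the fingers measure 115 mm over their backs; the gripper's body (75 mm by 178 mm) begins 61 mm behind the grasp point.
Start: joints at [1.117, 0.423, 1.63, -0, 1.089, -0.019], TCP at [263.236, 566.844, 222.675] pointing down, gripper open.
Joint ranges: [-3, 3], [-0.9, 2.11], [0.09, 2.58], [-1.31, 4.45], [0.11, 2.69], [-2.54, 2.54]. Speed limits (rad/s): [2.39, 2.39, 3.01, 3.14, 3.14, 3.14].

### API

Orientations are given as a rotation vector (axis times angle).
In Python, from workcell import ctrl gives the robot as it stands. The module is installed in compiled form; this text tells all that it offers.
- The arm moves only by the tool jog_arm, never from a script. Its argument "steps" is a list of rows, each an object with "turn": the turn, a rotation vector about the world's x, y, z scaled (see below), a list of three; "dp": the shift along the world's x, y, z scaled (see below), a list of three; "claw": the opening, from 0 (shut) to 1 (fully open). In form: [{"turn": [wx, wy, wz], "dp": [x, y, z], "claw": claw}, ...]. A call has 1 to 12 rows; each row is the pose to reach, as a shift and turn from the pose measured when the call began, turning the shorter way round; what a row does not reach only later rows make up. The controller multiplies each number of a shift by 80 mm and each number of a turn by pi rad. A row lasts 1/12 s, in which the tool goes at most 41.7 mm and 7.16 degrees, less where a joint would pass 70% of its speed; a pose out of reach is approached as far as the arm can. A call with a number of a shift or a turn outside -1 to 1 is refused whole. A call with a gripper value outside its range is refused whole. The fingers move at their own pace and stop on an object; the grip force is fixed at half the most. Time passes only in rows, so rows that repeat a pose let the fingers close. It gives the time, the measured TCP pose, the force and the opening at its end, in the units of the state.
- ctrl.get_obs(): the state, without advancing time (a new reading comes with each control period).
- ctrl.get_image(name): name is "side" or "top" or "wrist"; returns a dict with "img" (400x640x3 uint8, red, green, blue), "range_z" (400x640 float32, mm along the optical axis (not along the pixel's ray), 0 where there is no reading), "fovy" (degrees; the focal length in pixels is half the picture's height over the tangent of half this angle, whatever the lens; pixels are square), "cx", "cy" (the principal point, pixels), "camera_from_world" (4x4, takes a point from world to camera coordinates); the wrist camera has in their place "hand_eye" (4x4, takes a point from camera to tool coordinates, whose origin is the TCP and whose axes are the tool frame's). Camera axes: x right, y down, z forward; pixel columns grow to the right and rows downward; lengths in mm; the calibration is good to about 2 mm. A picture is of the moment at which its call begins: read the wrist's pose just before it.
- ctrl.close_job(): hands the job in, once; it reports no verdict.
The state is a dict: "t": time; "qpos": joint angles; "qvel": joint speeds; "joint_torque": joint torques, N m; "ee_pos": TCP position; "orientation": TCP orientation; "ft_force": force on the tool from outside, world axes, zero at the start; "moment": the same for the moment, N m; "width": finger opening in mm.
Only numpy, scipy, OpenCV 4.12 (cv2) and the standard library are available. Lean on these libraries where they do the work, as an engineer would, in place of code of your own. Each camera call takes 0.05 s, during which the arm holds its last target.

## Working session

There is one attempt and no reset: what is moved stays moved. The work goes in short steps, Python scripts to look and compute and a tool call to move; the robot and the scene stay as the last step left them, time stands still between calls to the robot, and variables do not carry over. Pictures are saved under pics/ and viewed, and the job is handed in when it is done.

Besides the shell and the picture viewer there is one more tool, called after "Request:" as name(argument=value, ...), one argument or row to a line, values as JSON. jog_arm: Moves the arm, as the interface text tells. Its arguments: {"type":"object","properties":{"steps":{"type":"array","items":{"type":"object","properties":{"turn":{"type":"array","items":{"type":"number"}},"dp":{"type":"array","items":{"type":"number"}},"claw":{"type":"number"}}}}},"required":["steps"]}

```bash
mkdir -p pics
cat > h.py <<'E'
import numpy as np,cv2
from workcell import ctrl
from scipy.spatial.transform import Rotation as R
def cam(n):
    o=ctrl.get_obs() if n=="wrist" else None
    d=ctrl.get_image(n); d['f']=200/np.tan(np.radians(d['fovy'])/2)
    if n=="wrist":
        T=np.eye(4);T[:3,:3]=R.from_rotvec(o['orientation']).as_matrix();T[:3,3]=o['ee_pos']
        d['wfc']=T@np.array(d['hand_eye'])
    else: d['wfc']=np.linalg.inv(np.array(d['camera_from_world']))
    return d
def pts(d):
    v,u=np.mgrid[0:400,0:640]; z=d['range_z']
    p=np.stack([(u-d['cx'])/d['f']*z,(v-d['cy'])/d['f']*z,z],-1)
    return p@d['wfc'][:3,:3].T+d['wfc'][:3,3]
def save(d,n): cv2.imwrite('pics/'+n,d['img'][:,:,::-1])
E
python3 - <<'E'
from h import *
print(ctrl.get_obs())
for n in("side","top","wrist"):
    d=cam(n);save(d,n+"0.png");np.savez(n+"0.npz",img=d['img'],P=pts(d),z=d['range_z'],wfc=d['wfc'],f=d['f'],c=[d['cx'],d['cy']])
    print(n,d['wfc'].round(3),d['f'],(d['range_z']>0).mean())
E
```

```text
{'t': 0.0, 'qpos': array([ 1.11697043e+00,  4.23853444e-01,  1.63070568e+00, -9.29284990e-06,
        1.08857234e+00, -1.90152939e-02]), 'qvel': array([ 0.00064974, -0.00105008,  0.0005934 ,  0.00028822,  0.00039645,
       -0.00019354]), 'joint_torque': array([ 2.90414118e-05, -5.44624901e+01, -2.73665643e+01,  6.43306808e-02,
        2.28230946e-02, -1.49043403e-04]), 'ee_pos': array([263.01550812, 566.34445418, 221.8876606 ]), 'orientation': array([-1.38490722, -0.88227087,  0.88441936]), 'ft_force': array([-0.29401072,  0.05830866,  0.60023458]), 'moment': array([0.0046385 , 0.01146448, 0.03095075]), 'width': 87.73883331111143}
side [[ 9.69000e-01 -1.58000e-01  1.92000e-01  3.78810e+02]
 [-2.49000e-01 -6.43000e-01  7.25000e-01 -8.56293e+02]
 [ 9.00000e-03 -7.50000e-01 -6.62000e-01  7.93372e+02]
 [ 0.00000e+00  0.00000e+00  0.00000e+00  1.00000e+00]] 444.28729226209146 0.99613671875
top [[-6.000000e-03 -9.900000e-01  1.440000e-01  4.421830e+02]
 [-1.000000e+00  2.000000e-03 -2.600000e-02  1.902400e+01]
 [ 2.500000e-02 -1.440000e-01 -9.890000e-01  1.102296e+03]
 [ 0.000000e+00  0.000000e+00  0.000000e+00  1.000000e+00]] 485.09798057835326 0.9958359375
wrist [[ 4.20000e-01  8.65000e-01  2.73000e-01  1.87941e+02]
 [ 9.07000e-01 -4.01000e-01 -1.27000e-01  6.02880e+02]
 [-1.00000e-03  3.01000e-01 -9.54000e-01  3.84510e+02]
 [ 0.00000e+00  0.00000e+00  0.00000e+00  1.00000e+00]] 346.617294852238 0.99587109375
```

View pics/side0.png

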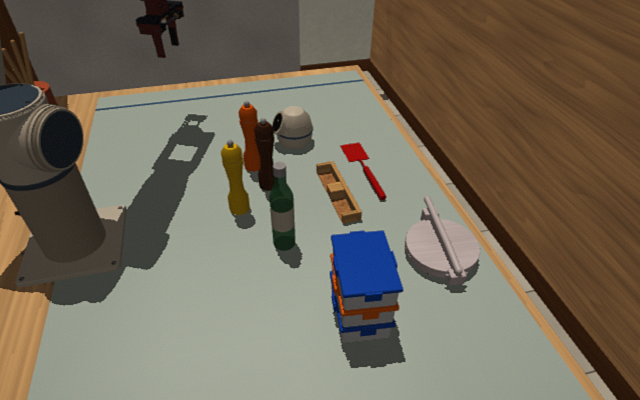

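View pics/top0.png

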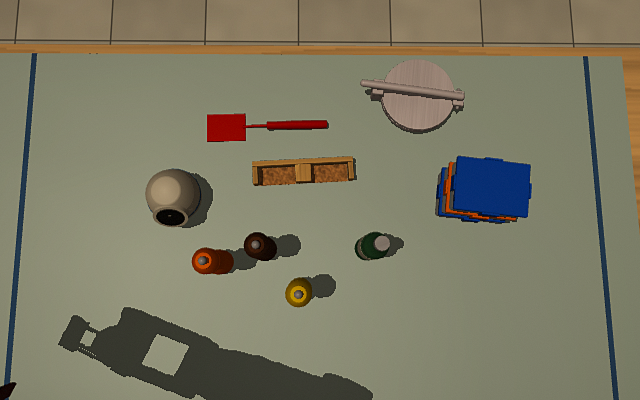

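View pics/wrist0.png

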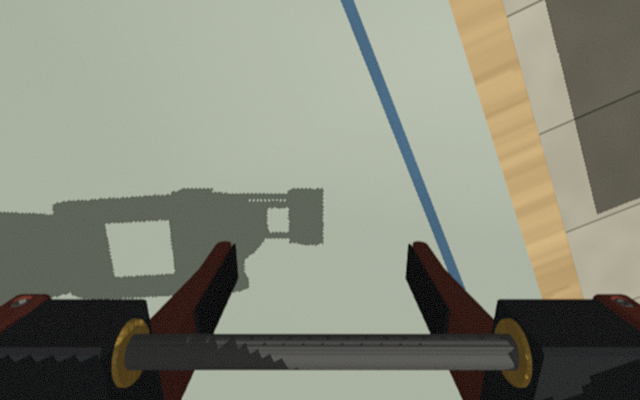

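The side view shows the dark mill at about (265,155) and the oil bottle at (283,210). It also has the orange and yellow decoys at (250,140) and (235,180), and the tidy at (338,190). In the top view the mill is at (258,246), the oil at (373,246), the tidy at (303,171) and the salt pig at (172,197). Next I measure these from the depth.

```bash
cat > meas.py <<'E'
from h import *
from scipy.optimize import least_squares
def fitc(p,r=None):
    f=lambda q: np.hypot(p[:,0]-q[0],p[:,1]-q[1])-(r if r else q[2])
    s=least_squares(f,[*p[:,:2].mean(0)]+([] if r else [25]),loss='soft_l1',f_scale=2)
    return s.x,np.sqrt(np.median(s.fun**2))
def clouds():
    P=[];C=[]
    for n in("side","top"):
        d=np.load(n+"0.npz");P.append(d['P'][d['z']>0]);C.append(np.c_[d['img'][d['z']>0]])
    return P,C
E
python3 - <<'E'
from meas import *
for n in("side","top"):
    d=np.load(n+"0.npz");P=d['P'];I=d['img'].astype(int);z=P[...,2]
    w=(d['z']>0)&(P[...,0]>250)&(P[...,0]<900)&(abs(P[...,1])<500)
    flat=w&(abs(z)<8);print(n,"table z",np.median(z[flat]))
    m=(w&(z>10)).astype(np.uint8)
    k,l,s,c=cv2.connectedComponentsWithStats(m)
    for i in range(1,k):
        if s[i,4]<60: continue
        q=P[l==i]; print(i,s[i],'min',np.percentile(q,2,0).round(),'max',np.percentile(q,98,0).round(),'col',np.median(I[l==i],0))
E
```

```text
side table z 1.2132320478605152
1 [154  18  11  18 122] min [250. 471. 305.] max [270. 498. 347.] col [18. 11. 10.]
2 [ 221  101   92  148 6265] min [ 381. -143.   15.] max [638. 308. 225.] col [77. 54. 20.]
3 [317 161  45  61 844] min [638. -89.  11.] max [693. 134.  33.] col [140.  101.5  57. ]
4 [361 160  26  39 252] min [765. -31.  11.] max [784. 130.  22.] col [141.  12.   9.]
5 [ 405  196   74   90 3636] min [ 760. -343.   17.] max [ 895. -138.   67.] col [176. 159. 153.]
6 [ 330  230   74  112 6593] min [ 545. -427.   18.] max [ 654. -282.  167.] col [ 20.  61. 144.]
top table z 1.453292109693166
1 [ 360   68  105   64 4369] min [ 759. -331.   22.] max [ 896. -130.   68.] col [151. 130. 116.]
2 [248 120  79   9 525] min [763. -26.  11.] max [782. 139.  23.] col [122.   0.   0.]
4 [ 252  156  102   29 1178] min [636. -85.  12.] max [691. 137.  35.] col [152. 103.  43.]
5 [ 435  156   97   67 5456] min [ 543. -420.   41.] max [ 656. -272.  169.] col [  7.  46. 115.]
6 [ 145  169   57   58 2544] min [538. 253.  49.] max [648. 349. 117.] col [94. 82. 62.]
8 [244 232  33  29 723] min [462.  87.  29.] max [508. 133. 214.] col [28. 12.  5.]
9 [355 232  35  28 765] min [ 461. -132.   27.] max [509. -90. 238.] col [21. 42. 20.]
10 [192 247  42  27 911] min [434. 183.  22.] max [481. 228. 214.] col [75. 24.  0.]
11 [285 277  27  30 629] min [375.  11.  44.] max [420.  56. 214.] col [102.  74.   0.]
12 [  0 387   9  13  68] min [251. 474. 304.] max [263. 490. 332.] col [18.  5.  4.]
```

Run:
```python
from meas import *
G={'mill':(485,110),'oil':(485,-110),'orange':(458,206),'yellow':(398,34)}
for n in("side","top"):
    d=np.load(n+"0.npz");P=d['P'];ok=d['z']>0
    for g,c in G.items():
        sel=ok&(np.hypot(P[...,0]-c[0],P[...,1]-c[1])<38)
        for lo,hi,r in((6,42,27),(60,140,27),(152,180,25)):
            if g!='oil' and lo==60: continue
            if g=='oil' and lo==152: continue
            q=P[sel&(P[...,2]>lo)&(P[...,2]<hi)]
            if len(q)>25: print(n,g,lo,len(q),*[np.round(x,1) for x in fitc(q,r)])
    # tidy top face
    w=ok&(abs(P[...,0]-665)<50)&(abs(P[...,1]-25)<130)
    q=P[w&(P[...,2]>24)&(P[...,2]<37)]
    print(n,'top z',np.median(q[:,2]),cv2.minAreaRect(q[:,:2].astype(np.float32)))
    q0=P[w&(P[...,2]>12)]; print(cv2.minAreaRect(q0[:,:2].astype(np.float32)))
    # bottom face edges by y bins
    a=[];b=[]
    for y in range(-70,130,10):
        s=q[abs(q[:,1]-y)<5]
        if len(s)>3: b.append((y,s[:,0].max(),s[:,0].min()))
    b=np.array(b).round(1);print(b.tolist()); print('slope back',np.polyfit(b[:,0],b[:,1],1))
```

```text
side mill 6 156 [488.8 112.9] 1.0
side mill 152 180 [489.1 113.3] 1.1
side oil 6 239 [ 488.7 -116.1] 0.6
side oil 60 605 [ 488.6 -116.6] 0.7
side orange 6 164 [460.1 208.7] 1.3
side orange 152 166 [460.  209.8] 1.0
side yellow 6 217 [398.4  34.4] 0.8
side yellow 152 200 [398.3  35. ] 1.0
side top z 30.187040516091088 ((664.4697875976562, 25.47332763671875), (52.91314697265625, 231.42022705078125), 2.752002239227295)
((664.5687255859375, 24.892364501953125), (53.882652282714844, 232.3762664794922), 3.1296985149383545)
[[-70.0, 695.2, 683.7], [-60.0, 692.7, 681.4], [-50.0, 692.9, 682.0], [-40.0, 693.0, 681.2], [-30.0, 692.2, 680.5], [-20.0, 691.5, 680.0], [-10.0, 691.0, 680.2], [0.0, 691.8, 648.0], [10.0, 690.0, 638.8], [20.0, 689.6, 638.4], [30.0, 689.4, 638.1], [40.0, 688.0, 637.4], [50.0, 687.8, 676.1], [60.0, 687.8, 675.7], [70.0, 687.9, 676.0], [80.0, 685.4, 674.9], [90.0, 686.4, 674.5], [100.0, 686.3, 674.4], [110.0, 686.9, 673.0], [120.0, 683.8, 634.1]]
slope back [-4.93082707e-02  6.90712707e+02]
top mill 152 32 [486.8 113.1] 0.4
top oil 6 41 [ 486.3 -116.7] 0.2
top oil 60 111 [ 486.3 -116.5] 0.2
top orange 6 61 [457.7 208.9] 0.2
top orange 152 64 [457.8 209.5] 0.3
top top z 30.473050332250295 ((662.263916015625, 26.379425048828125), (53.46409225463867, 227.9248046875), 2.788212299346924)
((662.339111328125, 26.37799835205078), (53.610374450683594, 227.9090118408203), 3.0380423069000244)
[[-70.0, 693.6, 680.8], [-60.0, 691.3, 681.0], [-50.0, 691.2, 679.9], [-40.0, 691.4, 679.8], [-30.0, 691.2, 679.1], [-20.0, 690.5, 678.5], [-10.0, 688.9, 677.8], [0.0, 689.2, 676.9], [10.0, 688.5, 636.5], [20.0, 688.9, 636.3], [30.0, 686.0, 635.5], [40.0, 686.3, 635.7], [50.0, 686.2, 674.5], [60.0, 687.3, 673.6], [70.0, 684.4, 673.1], [80.0, 684.1, 673.5], [90.0, 684.4, 673.0], [100.0, 684.2, 672.3], [110.0, 684.0, 671.1], [120.0, 681.7, 671.0]]
slope back [-5.37518797e-02  6.89008797e+02]
```

Both views agree within about 2 mm. The tidy's rail origin is at about (677.4, 26.7) with yaw 0.05. That puts bay_left at (647,85) and bay_right at (653,-35). The mill is at (488,113) and the oil at (487.5,-116.5).

Plan: push the oil first with the partly open fingers as a cradle, tool leaned back 40° so the gripper body clears the bottle.

```bash
cat >> h.py <<'E'
def want(phi,th,roll=0,sgn=1):
    p=np.array([np.cos(phi),np.sin(phi),0]);y=np.sin(th)*p-np.cos(th)*np.array([0,0,1.])
    x=sgn*np.array([-np.sin(phi),np.cos(phi),0]);M=np.c_[x,y,np.cross(x,y)]
    return M@R.from_rotvec([0,roll,0]).as_matrix()
def turn(M,o=None):
    o=o or ctrl.get_obs()
    return (R.from_matrix(M)*R.from_rotvec(o['orientation']).inv()).as_rotvec()
def rep(M=None,goal=None):
    o=ctrl.get_obs();print('t',round(o['t'],2),'p',o['ee_pos'].round(1),'F',o['ft_force'].round(1),'w',round(o['width'],1),'q',o['qpos'].round(2))
    A=R.from_rotvec(o['orientation']).as_matrix();print('toolx',A[:,0].round(2),'tooly',A[:,1].round(2))
    if M is not None: tv=turn(M,o);print('turn/pi',(tv/np.pi).round(3),'deg',np.degrees(np.linalg.norm(tv)).round(1))
    if goal is not None: print('dp/80',((np.array(goal)-o['ee_pos'])/80).round(2))
E
python3 - <<'E'
from h import *
d=ctrl.get_image('wrist');print(np.array(d['hand_eye']).round(2))
for s in(1,-1): rep(want(.21,.7,0,s),(429,-129,300))
E
```

```text
[[   1.      0.      0.      1.22]
 [  -0.     -0.3     0.95 -162.52]
 [   0.     -0.95   -0.3    83.47]
 [   0.      0.      0.      1.  ]]
t 0.2 p [263.1 566.6 222.2] F [-0.2 -0.3  0.1] w 88.1 q [ 1.12  0.42  1.63 -0.    1.09 -0.02]
toolx [ 0.42  0.91 -0.  ] tooly [-0. -0. -1.]
turn/pi [-0.025 -0.225  0.197] deg 54.0
dp/80 [ 2.07 -8.69  0.97]
t 0.2 p [263.1 566.6 222.2] F [-0.2 -0.3  0.1] w 88.1 q [ 1.12  0.42  1.63 -0.    1.09 -0.02]
toolx [ 0.42  0.91 -0.  ] tooly [-0. -0. -1.]
turn/pi [ 0.288 -0.033 -0.754] deg 145.4
dp/80 [ 2.07 -8.69  0.97]
```

Request:
jog_arm(
  steps=[
    {"dp":[0.3,-0.3,0.4],"turn":[0,0,0],"claw":0.41},
    {"dp":[0.6,-0.6,0.8],"turn":[0,0,0],"claw":0.41},
    {"dp":[0.9,-1,1],"turn":[0,0,0],"claw":0.41},
    {"dp":[0.9,-1,1],"turn":[0,0,0],"claw":0.41},
  ],
)

```text
t: 0.53
ee_pos: [338.2, 484.9, 305.7]
orientation: [-1.385, -0.885, 0.879]
ft_force: [0.4, 0.7, -0.4]
width: 64.6
```

Request:
jog_arm(
  steps=[
    {"dp":[0.3,-0.5,0],"turn":[0,0,-0.02],"claw":0.41},
    {"dp":[0.6,-1,0],"turn":[0,0,-0.05],"claw":0.41},
    {"dp":[0.6,-1,0],"turn":[0,0,-0.05],"claw":0.41},
  ],
)

```text
t: 0.78
ee_pos: [387.5, 401.4, 305.4]
orientation: [-1.437, -0.76, 0.754]
ft_force: [-0.6, 0.9, -0.5]
width: 44.6
```

Request:
jog_arm(
  steps=[
    {"dp":[0.1,-0.5,0],"turn":[0,0,-0.02],"claw":0.41},
    {"dp":[0.2,-1,0],"turn":[0,0,-0.05],"claw":0.41},
    {"dp":[0.2,-1,0],"turn":[0,0,-0.05],"claw":0.41},
  ],
)

```text
t: 1.03
ee_pos: [403.5, 316.6, 304.6]
orientation: [-1.481, -0.631, 0.63]
ft_force: [0.5, 0.4, 0.2]
width: 36.3
```

Request:
jog_arm(
  steps=[
    {"dp":[0,-0.5,0],"turn":[0,0,-0.02],"claw":0.41},
    {"dp":[0.1,-1,0],"turn":[0,0,-0.05],"claw":0.41},
    {"dp":[0.1,-1,0],"turn":[0,0,-0.05],"claw":0.41},
  ],
)

```text
t: 1.28
ee_pos: [411.2, 232.5, 304.1]
orientation: [-1.517, -0.503, 0.506]
ft_force: [0.9, 0.5, -0.5]
width: 35.9
```

Request:
jog_arm(
  steps=[
    {"dp":[0,-0.5,0],"turn":[0,0,-0.02],"claw":0.41},
    {"dp":[0,-1,0],"turn":[0,0,-0.05],"claw":0.41},
    {"dp":[0,-1,0],"turn":[0,0,-0.05],"claw":0.41},
  ],
)

```text
t: 1.53
ee_pos: [410.5, 148.5, 303.5]
orientation: [-1.545, -0.374, 0.38]
ft_force: [-0.3, 0.1, -0.7]
width: 36.4
```

Request:
jog_arm(
  steps=[
    {"dp":[0,-0.5,0],"turn":[0,0,-0.02],"claw":0.41},
    {"dp":[0,-1,0],"turn":[0,0,-0.05],"claw":0.41},
    {"dp":[0,-1,0],"turn":[0,0,-0.05],"claw":0.41},
  ],
)

```text
t: 1.78
ee_pos: [410.4, 64.7, 303.3]
orientation: [-1.565, -0.245, 0.252]
ft_force: [0.9, 0.5, -1.0]
width: 36.0
```

Request:
jog_arm(
  steps=[
    {"dp":[0,-0.5,0],"turn":[0,0,0],"claw":0.41},
    {"dp":[0,-1,0],"turn":[0,0,0],"claw":0.41},
    {"dp":[0,-1,0],"turn":[0,0,0],"claw":0.41},
  ],
)

```text
t: 2.03
ee_pos: [410.8, -19.1, 303.2]
orientation: [-1.566, -0.243, 0.251]
ft_force: [-0.2, 1.1, 0.2]
width: 35.8
```

```bash
python3 -c "
from h import *
rep(want(.21,.7),(429,-129,300))"
```

```text
t 2.03 p [410.8 -19.1 303.2] F [-0.2  1.1  0.2] w 35.8 q [-0.07 -0.01  1.98 -0.01  1.17 -0.38]
toolx [ 0.95  0.31 -0.01] tooly [-0.   -0.01 -1.  ]
turn/pi [-0.118 -0.209  0.447] deg 91.4
dp/80 [ 0.23 -1.37 -0.04]
```

Request:
jog_arm(
  steps=[
    {"dp":[0,-0.5,0],"turn":[0,0,0.04],"claw":0.41},
    {"dp":[0,-1,0],"turn":[0,0,0.08],"claw":0.41},
    {"dp":[0,-1,0],"turn":[0,0,0.12],"claw":0.41},
    {"dp":[0,-1,0],"turn":[0,0,0.16],"claw":0.41},
    {"dp":[0,-1,0],"turn":[0,0,0.2],"claw":0.41},
    {"dp":[0,-1,0],"turn":[0,0,0.24],"claw":0.41},
    {"dp":[0,-1,0],"turn":[0,0,0.28],"claw":0.41},
    {"dp":[0,-1,0],"turn":[0,0,0.32],"claw":0.41},
    {"dp":[0,-1,0],"turn":[0,0,0.36],"claw":0.41},
    {"dp":[0,-1,0],"turn":[0,0,0.4],"claw":0.41},
    {"dp":[0,-1,0],"turn":[0,0,0.44],"claw":0.41},
    {"dp":[0,-1,0],"turn":[0,0,0.465],"claw":0.41},
  ],
)

```text
t: 3.03
ee_pos: [411.7, -97.7, 303.1]
orientation: [-1.113, -1.367, 1.361]
ft_force: [0.0, -0.4, -0.3]
width: 35.7
```

```bash
python3 -c "
from h import *
rep(want(.21,.7),(429,-129,300))"
```

```text
t 3.03 p [411.7 -97.7 303.1] F [ 0.  -0.4 -0.3] w 35.7 q [-0.26  0.01  1.97 -0.    1.15 -2.04]
toolx [-0.21  0.98 -0.01] tooly [ 0.01 -0.   -1.  ]
turn/pi [ 0.047 -0.215  0.001] deg 39.6
dp/80 [ 0.22 -0.39 -0.04]
```

Request:
jog_arm(
  steps=[
    {"dp":[0.05,-0.1,0],"turn":[0.009,-0.04,0],"claw":0.41},
    {"dp":[0.05,-0.2,0],"turn":[0.017,-0.08,0],"claw":0.41},
    {"dp":[0.1,-0.3,0],"turn":[0.026,-0.12,0],"claw":0.41},
    {"dp":[0.1,-0.4,0],"turn":[0.035,-0.16,0],"claw":0.41},
    {"dp":[0.1,-0.4,0],"turn":[0.043,-0.2,0],"claw":0.41},
    {"dp":[0.1,-0.4,0],"turn":[0.047,-0.215,0],"claw":0.41},
    {"dp":[0.1,-0.4,0],"turn":[0.047,-0.215,0],"claw":0.41},
  ],
)

```text
t: 3.62
ee_pos: [433.9, -76.3, 332.6]
orientation: [-1.57, -1.815, 0.925]
ft_force: [-0.1, 0.7, -1.6]
width: 36.0
```

```bash
python3 -c "
from h import *
rep(want(.21,.7),(425,-130,14))
d=cam('side');save(d,'s1.png')"
```

```text
t 3.62 p [433.9 -76.3 332.6] F [-0.1  0.7 -1.6] w 36.0 q [-0.43 -0.25  2.26  0.57  0.63 -2.54]
toolx [-0.16  0.99 -0.02] tooly [ 0.6   0.08 -0.8 ]
turn/pi [ 0.01  -0.015  0.017] deg 4.5
dp/80 [-0.11 -0.67 -3.98]
```

View pics/s1.png

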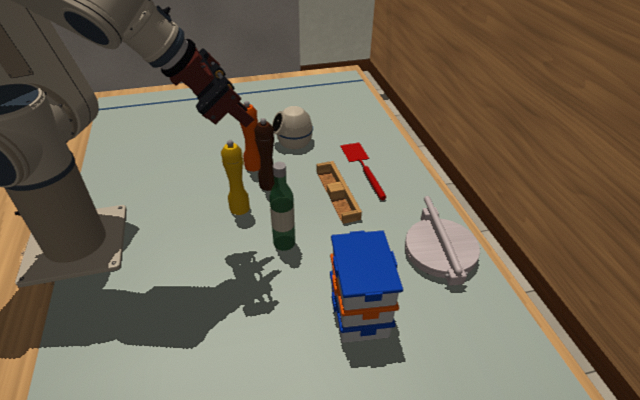

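The arm is tilted clear above the scene, with the fingers near (245,118), but joint 6 is at its limit. I'll take the equivalent pose half a turn about the tool axis.

Request:
jog_arm(
  steps=[
    {"dp":[0,0,0],"turn":[0.024,0.003,-0.032],"claw":0.41},
    {"dp":[0,0,0],"turn":[0.048,0.006,-0.064],"claw":0.41},
    {"dp":[0,0,0],"turn":[0.072,0.01,-0.096],"claw":0.41},
    {"dp":[0,0,0],"turn":[0.096,0.013,-0.128],"claw":0.41},
    {"dp":[0,0,0],"turn":[0.12,0.016,-0.16],"claw":0.41},
    {"dp":[0,0,0],"turn":[0.144,0.019,-0.192],"claw":0.41},
    {"dp":[0,0,0],"turn":[0.168,0.022,-0.224],"claw":0.41},
    {"dp":[0,0,0],"turn":[0.192,0.026,-0.256],"claw":0.41},
    {"dp":[0,0,0],"turn":[0.216,0.029,-0.288],"claw":0.41},
    {"dp":[0,0,0],"turn":[0.24,0.032,-0.32],"claw":0.41},
    {"dp":[0,0,0],"turn":[0.264,0.035,-0.352],"claw":0.41},
    {"dp":[0,0,0],"turn":[0.288,0.038,-0.384],"claw":0.41},
  ],
)

```text
t: 4.67
ee_pos: [435.7, -75.9, 333.8]
orientation: [-1.494, -0.681, -0.328]
ft_force: [0.8, 0.0, 0.6]
width: 36.0
```

```bash
python3 -c "
from h import *
rep(want(.21,.7,0,-1),(425,-130,14))"
```

```text
t 4.67 p [435.7 -75.9 333.8] F [0.8 0.  0.6] w 36.0 q [-0.42 -0.24  2.25  0.56  0.64 -1.03]
toolx [0.78 0.21 0.6 ] tooly [ 0.59  0.08 -0.8 ]
turn/pi [ 0.326  0.043 -0.394] deg 92.4
dp/80 [-0.13 -0.68 -4.  ]
```

Request:
jog_arm(
  steps=[
    {"dp":[0,-0.05,0],"turn":[0.027,0.0035,-0.033],"claw":0.41},
    {"dp":[0,-0.1,0],"turn":[0.054,0.007,-0.066],"claw":0.41},
    {"dp":[0,-0.15,0],"turn":[0.081,0.011,-0.098],"claw":0.41},
    {"dp":[0,-0.2,0],"turn":[0.108,0.014,-0.131],"claw":0.41},
    {"dp":[0,-0.25,0],"turn":[0.135,0.018,-0.164],"claw":0.41},
    {"dp":[0,-0.3,0],"turn":[0.162,0.021,-0.197],"claw":0.41},
    {"dp":[0,-0.4,0],"turn":[0.19,0.025,-0.23],"claw":0.41},
    {"dp":[0,-0.5,0],"turn":[0.217,0.029,-0.263],"claw":0.41},
    {"dp":[0,-0.6,0],"turn":[0.244,0.032,-0.296],"claw":0.41},
    {"dp":[-0.1,-0.7,0],"turn":[0.271,0.036,-0.328],"claw":0.41},
    {"dp":[-0.1,-0.7,0],"turn":[0.298,0.039,-0.36],"claw":0.41},
    {"dp":[-0.1,-0.7,0],"turn":[0.326,0.043,-0.394],"claw":0.41},
  ],
)

```text
t: 5.67
ee_pos: [428.6, -132.4, 333.9]
orientation: [-0.799, 0.504, -1.215]
ft_force: [0.2, 0.4, -0.6]
width: 36.3
```

```bash
python3 -c "
from h import *
rep(want(.21,.7,0,-1),(423,-130,14))"
```

```text
t 5.67 p [ 428.6 -132.4  333.9] F [ 0.2  0.4 -0.6] w 36.3 q [-0.68 -0.18  2.23  0.79  0.78  0.08]
toolx [ 0.29 -0.95  0.07] tooly [ 0.62  0.14 -0.77]
turn/pi [ 0.022  0.003 -0.028] deg 6.4
dp/80 [-0.07  0.03 -4.  ]
```

Request:
jog_arm(
  steps=[
    {"dp":[-0.05,0,-0.3],"turn":[0.022,0.003,-0.028],"claw":0.41},
    {"dp":[-0.07,0,-0.65],"turn":[0.022,0.003,-0.028],"claw":0.41},
    {"dp":[-0.07,0,-1],"turn":[0.022,0.003,-0.028],"claw":0.41},
    {"dp":[-0.07,0,-1],"turn":[0.022,0.003,-0.028],"claw":0.41},
  ],
)

```text
t: 6.0
ee_pos: [421.8, -130.7, 249.6]
orientation: [-0.732, 0.598, -1.262]
ft_force: [-0.4, 1.1, -0.7]
width: 36.0
```

Request:
jog_arm(
  steps=[
    {"dp":[0,0,-0.35],"turn":[0,0,0],"claw":0.41},
    {"dp":[0,0,-0.7],"turn":[0,0,0],"claw":0.41},
    {"dp":[0,0,-1],"turn":[0,0,0],"claw":0.41},
    {"dp":[0,0,-1],"turn":[0,0,0],"claw":0.41},
  ],
)

```text
t: 6.33
ee_pos: [422.0, -129.8, 166.9]
orientation: [-0.731, 0.603, -1.257]
ft_force: [-0.3, 0.4, -0.0]
width: 36.0
```

Request:
jog_arm(
  steps=[
    {"dp":[0,0,-0.35],"turn":[0,0,0],"claw":0.41},
    {"dp":[0,0,-0.7],"turn":[0,0,0],"claw":0.41},
    {"dp":[0,0,-1],"turn":[0,0,0],"claw":0.41},
    {"dp":[0,0,-1],"turn":[0,0,0],"claw":0.41},
  ],
)

```text
t: 6.67
ee_pos: [422.8, -129.3, 84.3]
orientation: [-0.729, 0.607, -1.253]
ft_force: [-0.5, 1.0, -0.2]
width: 36.1
```

```bash
python3 -c "
from h import *
rep(want(.21,.7,0,-1),(423,-130,14))
d=cam('side');save(d,'s2.png')
d=cam('top');save(d,'t2.png')"
```

```text
t 6.67 p [ 422.8 -129.3   84.3] F [-0.5  1.  -0.2] w 36.1 q [-0.69  0.47  2.44  1.95  0.58 -1.21]
toolx [ 0.21 -0.98 -0.02] tooly [ 0.62  0.15 -0.77]
turn/pi [-0.004 -0.005 -0.002] deg 1.2
dp/80 [ 0.   -0.01 -0.88]
```

View pics/s2.png

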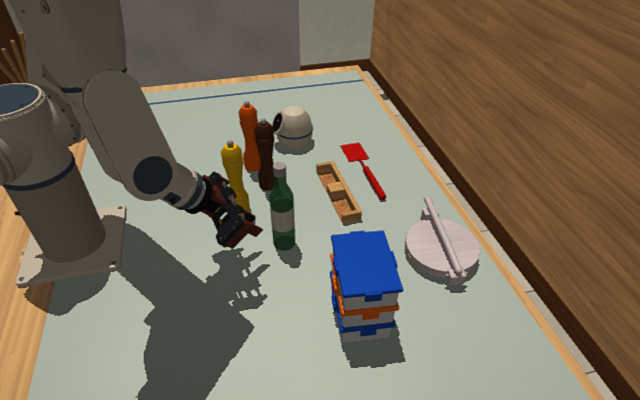

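View pics/t2.png

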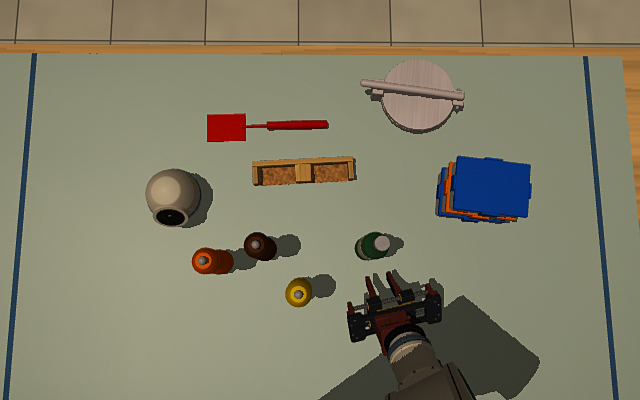

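The top view shows the finger tips at (369,280) and (391,275), pointing at the bottle at (373,246). Clearances are fine, so I lower the tool.

Request:
jog_arm(
  steps=[
    {"dp":[0,0,-0.3],"turn":[-0.004,-0.005,-0.002],"claw":0.41},
    {"dp":[0,0,-0.55],"turn":[-0.004,-0.005,-0.002],"claw":0.41},
    {"dp":[0,0,-0.75],"turn":[-0.004,-0.005,-0.002],"claw":0.41},
    {"dp":[0,0,-0.87],"turn":[-0.004,-0.005,-0.002],"claw":0.41},
    {"dp":[0,0,-0.87],"turn":[-0.004,-0.005,-0.002],"claw":0.41},
  ],
)

```text
t: 7.18
ee_pos: [425.4, -129.8, 19.6]
orientation: [-0.722, 0.583, -1.27]
ft_force: [0.3, 0.4, 0.4]
width: 35.7
```

```bash
python3 -c "
from h import *
rep(want(.21,.7,0,-1),(450,-125,14))"
```

```text
t 7.18 p [ 425.4 -129.8   19.6] F [0.3 0.4 0.4] w 35.7 q [-0.69  0.71  2.44  2.26  0.72 -1.58]
toolx [ 0.21 -0.98  0.  ] tooly [ 0.64  0.14 -0.76]
turn/pi [-0.     0.003 -0.   ] deg 0.5
dp/80 [ 0.31  0.06 -0.07]
```

Request:
jog_arm(
  steps=[
    {"dp":[0.08,0.02,-0.06],"turn":[0,0,0],"claw":0.41},
    {"dp":[0.16,0.04,-0.06],"turn":[0,0,0],"claw":0.41},
    {"dp":[0.24,0.05,-0.06],"turn":[0,0,0],"claw":0.41},
    {"dp":[0.32,0.07,-0.06],"turn":[0,0,0],"claw":0.41},
    {"dp":[0.37,0.08,-0.06],"turn":[0,0,0],"claw":0.41},
    {"dp":[0.42,0.09,-0.06],"turn":[0,0,0],"claw":0.41},
    {"dp":[0.46,0.1,-0.06],"turn":[0,0,0],"claw":0.41},
    {"dp":[0.5,0.11,-0.06],"turn":[0,0,0],"claw":0.41},
    {"dp":[0.54,0.13,-0.06],"turn":[0,0,0],"claw":0.41},
  ],
)

```text
t: 7.93
ee_pos: [468.2, -119.2, 14.7]
orientation: [-0.722, 0.585, -1.271]
ft_force: [-4.7, -2.8, 3.5]
width: 36.3
```

```bash
cat > obj.py <<'E'
from meas import *
def find(guess,obj='oil',pic=None,cams=("side","top")):
    for n in cams:
        d=cam(n)
        if pic: save(d,pic+n+'.png')
        P=pts(d);ok=(d['range_z']>0)&(np.hypot(P[...,0]-guess[0],P[...,1]-guess[1])<45)
        I=d['img'].astype(int);mx=I.max(-1)
        if obj=='oil': m=(I[...,1]>I[...,0]+5)&(I[...,1]>=I[...,2]); b=((60,90),(95,140)),27
        else: m=(I[...,0]>=I[...,2])&(mx<90); b=((8,42),(152,180)),0
        for lo,hi in ((8,42),(110,148),(152,180)):
            q=P[ok&m&(P[...,2]>lo)&(P[...,2]<hi)]
            if obj=='oil' and hi==180: continue
            if obj!='oil' and lo==110: continue
            if len(q)>15: print(n,obj,lo,len(q),*[np.round(x,1) for x in fitc(q,25 if lo==152 else 27)])
E
python3 -c "
from obj import *
rep()
find((495,-113),pic='o1')"
```

```text
t 7.93 p [ 468.2 -119.2   14.7] F [-4.7 -2.8  3.5] w 36.3 q [-0.57  0.71  2.38  2.32  0.67 -1.51]
toolx [ 0.21 -0.98  0.  ] tooly [ 0.64  0.14 -0.76]
side oil 8 195 [ 494.9 -113.5] 0.7
side oil 110 181 [ 495.  -113.4] 0.6
top oil 8 33 [ 493.2 -114. ] 0.2
top oil 110 34 [ 493.7 -113.9] 0.1
```

Request:
jog_arm(
  steps=[
    {"dp":[0.05,0.035,0],"turn":[0,0,0],"claw":0.41},
    {"dp":[0.11,0.077,0],"turn":[0,0,0],"claw":0.41},
    {"dp":[0.17,0.12,0],"turn":[0,0,0],"claw":0.41},
    {"dp":[0.23,0.16,0],"turn":[0,0,0],"claw":0.41},
    {"dp":[0.29,0.2,0],"turn":[0,0,0],"claw":0.41},
    {"dp":[0.35,0.245,0],"turn":[0,0,0],"claw":0.41},
    {"dp":[0.41,0.287,0],"turn":[0,0,0],"claw":0.41},
    {"dp":[0.47,0.33,0],"turn":[0,0,0],"claw":0.41},
    {"dp":[0.53,0.37,0],"turn":[0,0,0],"claw":0.41},
    {"dp":[0.59,0.41,0],"turn":[0,0,0],"claw":0.41},
    {"dp":[0.64,0.45,0],"turn":[0,0,0],"claw":0.41},
    {"dp":[0.68,0.475,0],"turn":[0,0,0],"claw":0.41},
  ],
)

```text
t: 9.03
ee_pos: [523.5, -80.7, 14.7]
orientation: [-0.722, 0.584, -1.27]
ft_force: [-2.5, -1.9, 0.7]
width: 36.2
```

```bash
python3 -c "
from obj import *
rep()
find((548,-76),pic='o2')"
```

```text
t 9.03 p [523.5 -80.7  14.7] F [-2.5 -1.9  0.7] w 36.2 q [-0.39  0.71  2.31  2.44  0.61 -1.45]
toolx [ 0.21 -0.98  0.  ] tooly [ 0.64  0.14 -0.76]
side oil 8 180 [550.5 -74.8] 0.7
side oil 110 178 [550.6 -75. ] 0.7
top oil 8 39 [548.9 -75.2] 0.2
top oil 110 33 [549.5 -75.2] 0.2
```

Request:
jog_arm(
  steps=[
    {"dp":[0.05,0.035,0],"turn":[0,0,0],"claw":0.41},
    {"dp":[0.11,0.077,0],"turn":[0,0,0],"claw":0.41},
    {"dp":[0.17,0.12,0],"turn":[0,0,0],"claw":0.41},
    {"dp":[0.23,0.16,0],"turn":[0,0,0],"claw":0.41},
    {"dp":[0.29,0.2,0],"turn":[0,0,0],"claw":0.41},
    {"dp":[0.35,0.245,0],"turn":[0,0,0],"claw":0.41},
    {"dp":[0.41,0.287,0],"turn":[0,0,0],"claw":0.41},
    {"dp":[0.47,0.33,0],"turn":[0,0,0],"claw":0.41},
    {"dp":[0.52,0.37,0],"turn":[0,0,0],"claw":0.41},
    {"dp":[0.57,0.41,0],"turn":[0,0,0],"claw":0.41},
    {"dp":[0.61,0.44,0],"turn":[0,0,0],"claw":0.41},
    {"dp":[0.64,0.46,0],"turn":[0,0,0],"claw":0.41},
  ],
)

```text
t: 10.13
ee_pos: [575.2, -43.4, 14.8]
orientation: [-0.722, 0.582, -1.269]
ft_force: [-2.6, -2.1, -0.5]
width: 36.1
```

```bash
python3 -c "
from obj import *
rep()
find((602,-38),pic='o3')"
```

```text
t 10.13 p [575.2 -43.4  14.8] F [-2.6 -2.1 -0.5] w 36.1 q [-0.25  0.71  2.23  2.53  0.54 -1.39]
toolx [ 0.21 -0.98  0.  ] tooly [ 0.64  0.14 -0.76]
side oil 8 150 [602.4 -37.5] 0.8
side oil 110 157 [602.4 -37.3] 0.8
top oil 8 43 [600.8 -37.9] 0.2
top oil 110 41 [601.3 -37.8] 0.2
```

View pics/o3top.png

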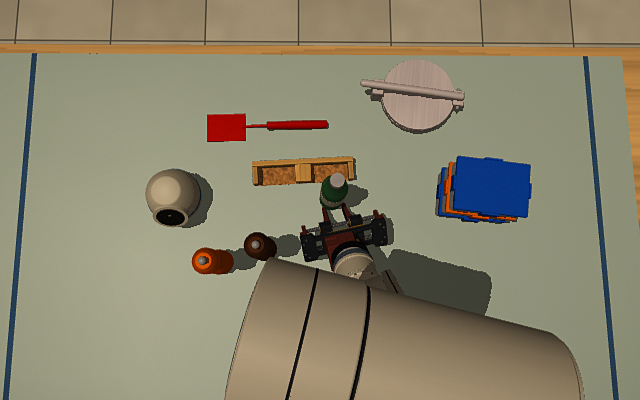

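Request:
jog_arm(
  steps=[
    {"dp":[0.05,0.004,0],"turn":[0,0,0],"claw":0.41},
    {"dp":[0.11,0.008,0],"turn":[0,0,0],"claw":0.41},
    {"dp":[0.17,0.012,0],"turn":[0,0,0],"claw":0.41},
    {"dp":[0.23,0.016,0],"turn":[0,0,0],"claw":0.41},
    {"dp":[0.29,0.02,0],"turn":[0,0,0],"claw":0.41},
    {"dp":[0.35,0.024,0],"turn":[0,0,0],"claw":0.41},
    {"dp":[0.41,0.028,0],"turn":[0,0,0],"claw":0.41},
    {"dp":[0.46,0.03,0],"turn":[0,0,0],"claw":0.41},
    {"dp":[0.5,0.033,0],"turn":[0,0,0],"claw":0.41},
    {"dp":[0.54,0.035,0],"turn":[0,0,0],"claw":0.41},
    {"dp":[0.57,0.037,0],"turn":[0,0,0],"claw":0.41},
  ],
)

```text
t: 11.15
ee_pos: [621.3, -40.4, 15.0]
orientation: [-0.722, 0.581, -1.269]
ft_force: [-3.1, -0.4, -0.5]
width: 35.9
```

```bash
python3 -c "
from obj import *
rep()
find((648,-35),pic='o4')"
```

```text
t 11.15 p [621.3 -40.4  15. ] F [-3.1 -0.4 -0.5] w 35.9 q [-0.22  0.72  2.14  2.49  0.46 -1.31]
toolx [ 0.21 -0.98  0.  ] tooly [ 0.64  0.14 -0.76]
side oil 8 106 [648.6 -34.3] 1.0
side oil 110 155 [648.6 -34. ] 0.8
top oil 8 59 [646.9 -34.7] 0.2
top oil 110 54 [647.5 -34.7] 0.2
```

View pics/o4side.png

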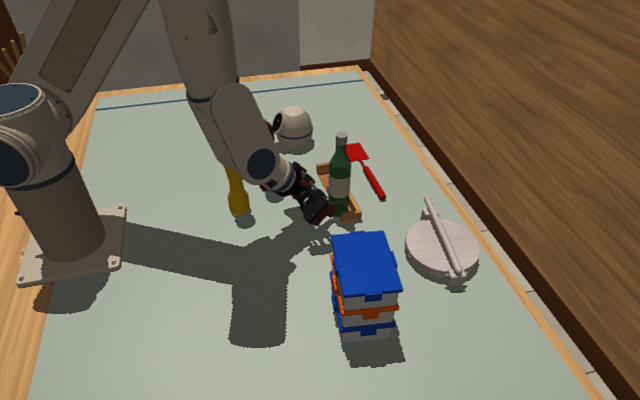

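Request:
jog_arm(
  steps=[
    {"dp":[0.015,0,0],"turn":[0,0,0],"claw":0.41},
    {"dp":[0.03,0,0],"turn":[0,0,0],"claw":0.41},
    {"dp":[0.045,0,0],"turn":[0,0,0],"claw":0.41},
  ],
)

```text
t: 11.5
ee_pos: [625.0, -40.4, 15.0]
orientation: [-0.722, 0.581, -1.269]
ft_force: [-3.7, 0.2, -0.9]
width: 35.8
```

Request:
jog_arm(
  steps=[
    {"dp":[0.015,0,0],"turn":[0,0,0],"claw":0.41},
    {"dp":[0.015,0,0],"turn":[0,0,0],"claw":0.41},
  ],
)

```text
t: 11.67
ee_pos: [626.4, -40.4, 15.1]
orientation: [-0.722, 0.581, -1.269]
ft_force: [-2.3, -0.2, -1.1]
width: 36.2
```

```bash
python3 -c "
from obj import *
rep()
find((652,-35))"
```

```text
t 11.67 p [626.4 -40.4  15.1] F [-2.3 -0.2 -1.1] w 36.2 q [-0.22  0.72  2.13  2.48  0.46 -1.3 ]
toolx [ 0.21 -0.98  0.  ] tooly [ 0.64  0.14 -0.76]
side oil 8 102 [653.5 -34.6] 0.7
side oil 110 157 [653.5 -34.1] 0.9
top oil 8 57 [651.5 -34.8] 0.2
top oil 110 54 [651.7 -34.6] 0.2
```

Oil is within about 1–2 mm of the rail and upright. I back off and rise.

Request:
jog_arm(
  steps=[
    {"dp":[-0.1,0,0],"turn":[0,0,0],"claw":0.41},
    {"dp":[-0.3,0,0.05],"turn":[0,0,0],"claw":0.41},
    {"dp":[-0.5,0,0.3],"turn":[0,0,0],"claw":0.3},
    {"dp":[-0.5,0,0.7],"turn":[0,0,0],"claw":0.2},
    {"dp":[-0.5,0,1],"turn":[0,0,0],"claw":0.1},
  ],
)

```text
t: 12.18
ee_pos: [585.0, -40.4, 95.8]
orientation: [-0.721, 0.583, -1.269]
ft_force: [0.3, -0.1, 0.3]
width: 19.4
```

Request:
jog_arm(
  steps=[
    {"dp":[0,0,0.4],"turn":[0,0,0],"claw":0},
    {"dp":[0,0,0.8],"turn":[0,0,0],"claw":0},
    {"dp":[0,0,1],"turn":[0,0,0],"claw":0},
  ],
)

```text
t: 12.43
ee_pos: [585.2, -39.4, 169.6]
orientation: [-0.718, 0.582, -1.266]
ft_force: [0.5, 0.4, 0.0]
width: 1.3
```

Request:
jog_arm(
  steps=[
    {"dp":[-0.2,0,0.4],"turn":[0,0,0],"claw":0},
    {"dp":[-0.4,0,0.8],"turn":[0,0,0],"claw":0},
    {"dp":[-0.5,0,1],"turn":[0,0,0],"claw":0},
  ],
)

```text
t: 12.68
ee_pos: [551.5, -37.8, 238.8]
orientation: [-0.715, 0.581, -1.262]
ft_force: [-0.3, 1.1, -0.4]
width: 0.5
```

Request:
jog_arm(
  steps=[
    {"dp":[-0.3,0.2,0.4],"turn":[0,0,0],"claw":0},
    {"dp":[-0.6,0.4,0.8],"turn":[0,0,0],"claw":0},
    {"dp":[-0.8,0.6,1],"turn":[0,0,0],"claw":0},
    {"dp":[-1,0.8,1],"turn":[0,0,0],"claw":0},
  ],
)

```text
t: 13.02
ee_pos: [475.6, 22.6, 319.8]
orientation: [-0.712, 0.58, -1.264]
ft_force: [0.6, 0.7, 1.0]
width: 0.6
```

```bash
python3 -c "
from obj import *
for r in (-np.pi/2,np.pi/2):
  rep(want(-.28,.75,r,1),(430,130,320))
find((652,-35),pic='a')
find((488,113),'mill')"
```

```text
t 13.02 p [475.6  22.6 319.8] F [0.6 0.7 1. ] w 0.6 q [-0.12 -0.18  2.28  0.59  0.41  0.77]
toolx [ 0.21 -0.98 -0.01] tooly [ 0.64  0.14 -0.75]
turn/pi [ 0.354 -0.019 -0.513] deg 112.2
dp/80 [-0.57  1.34  0.  ]
t 13.02 p [475.6  22.6 319.8] F [0.6 0.7 1. ] w 0.6 q [-0.12 -0.18  2.28  0.59  0.41  0.77]
toolx [ 0.21 -0.98 -0.01] tooly [ 0.64  0.14 -0.75]
turn/pi [-0.323  0.001  0.228] deg 71.2
dp/80 [-0.57  1.34  0.  ]
side oil 8 176 [653.6 -34.2] 0.7
side oil 110 156 [653.6 -34.2] 0.7
top oil 8 60 [651.6 -34.7] 0.2
top oil 110 51 [651.6 -34.6] 0.2
side mill 8 183 [488.7 112.8] 1.1
side mill 152 175 [488.7 113.3] 1.1
top mill 8 21 [486.5 112.5] 0.1
top mill 152 33 [486.8 113. ] 0.4
```

View pics/aside.png

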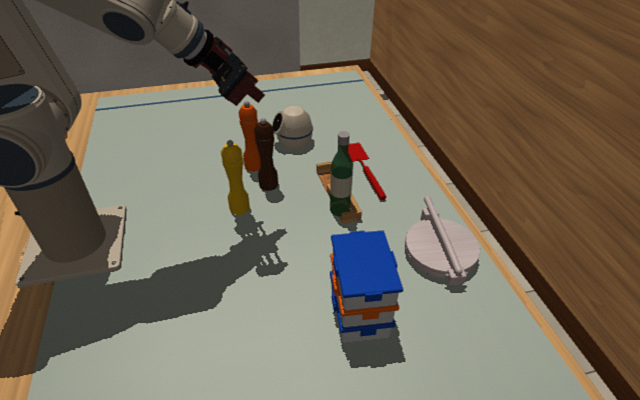

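View pics/atop.png

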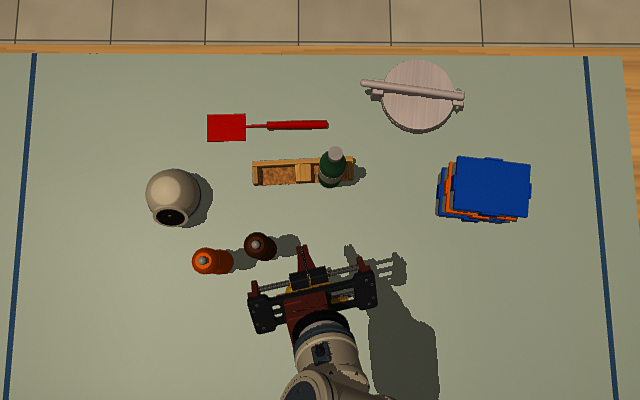

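Oil is parked at about (652.5,-34.5) against the target (653.4,-34.6), and is upright. For the mill, the decoys leave too little width for the gripper's broad side. I'll roll the gripper 90° with jaws shut, lean it back 46°, and push with the narrow finger along φ=-0.17.

```bash
python3 -c "
from obj import *
M=want(-.172,.8,np.pi/2,1);print(M.round(2));rep(M,(426,124,320))"
```

```text
[[ 0.69  0.71  0.17]
 [-0.12 -0.12  0.99]
 [ 0.72 -0.7  -0.  ]]
t 13.22 p [474.9  23.8 317.8] F [ 0.6 -0.2  0.4] w 0.5 q [-0.12 -0.18  2.29  0.6   0.41  0.76]
toolx [ 0.22 -0.98 -0.01] tooly [ 0.64  0.15 -0.75]
turn/pi [-0.334 -0.03   0.251] deg 75.3
dp/80 [-0.61  1.25  0.03]
```

Request:
jog_arm(
  steps=[
    {"dp":[-0.1,0.1,0.1],"turn":[-0.03,-0.003,0.023],"claw":0},
    {"dp":[-0.2,0.2,0.1],"turn":[-0.06,-0.005,0.045],"claw":0},
    {"dp":[-0.3,0.3,0.1],"turn":[-0.09,-0.008,0.068],"claw":0},
    {"dp":[-0.4,0.4,0.1],"turn":[-0.12,-0.011,0.09],"claw":0},
    {"dp":[-0.5,0.5,0.1],"turn":[-0.15,-0.013,0.113],"claw":0},
    {"dp":[-0.6,0.6,0.1],"turn":[-0.18,-0.016,0.135],"claw":0},
    {"dp":[-0.6,0.7,0.1],"turn":[-0.21,-0.019,0.158],"claw":0},
    {"dp":[-0.6,0.8,0.1],"turn":[-0.24,-0.021,0.18],"claw":0},
    {"dp":[-0.6,0.9,0.1],"turn":[-0.27,-0.024,0.203],"claw":0},
    {"dp":[-0.6,1,0.1],"turn":[-0.3,-0.027,0.225],"claw":0},
    {"dp":[-0.6,1,0.1],"turn":[-0.334,-0.03,0.251],"claw":0},
    {"dp":[-0.6,1,0.1],"turn":[-0.334,-0.03,0.251],"claw":0},
  ],
)

```text
t: 14.22
ee_pos: [426.6, 104.1, 323.8]
orientation: [-1.549, -0.506, -0.749]
ft_force: [-0.4, 0.6, -0.4]
width: 0.3
```

```bash
python3 -c "
from obj import *
M=want(-.172,.8,np.pi/2,1);rep(M,(425,124,320))"
```

```text
t 14.22 p [426.6 104.1 323.8] F [-0.4  0.6 -0.4] w 0.3 q [ 0.55 -0.21  2.34 -1.    0.6   1.45]
toolx [ 0.69 -0.11  0.72] tooly [ 0.71 -0.12 -0.7 ]
turn/pi [ 0.002 -0.001 -0.002] deg 0.6
dp/80 [-0.02  0.25 -0.05]
```

```bash
cat > kin.py <<'E'
import numpy as np
from scipy.optimize import least_squares
from scipy.spatial.transform import Rotation as R
def Rz(a):return R.from_rotvec([0,0,a])
def Ry(a):return R.from_rotvec([0,a,0])
D=[([1.117,.4239,1.6307,0,1.0886,-.019],(263,566.4,222),[-1.385,-.8823,.8844]),
([-.43,-.25,2.26,.57,.63,-2.54],(433.9,-76.3,332.6),[-1.57,-1.815,.925]),
([-.42,-.24,2.25,.56,.64,-1.03],(435.7,-75.9,333.8),[-1.494,-.681,-.328]),
([-.69,.47,2.44,1.95,.58,-1.21],(422.8,-129.3,84.3),[-.729,.607,-1.253]),
([-.22,.72,2.13,2.48,.46,-1.30],(626.4,-40.4,15.1),[-.722,.581,-1.269]),
([.55,-.21,2.34,-1.0,.60,1.45],(426.6,104.1,323.8),[-1.549,-.506,-.749]),
([-.12,-.18,2.28,.59,.41,.77],(475.6,22.6,319.8),[-.712,.58,-1.264])]
def fk(q,P):
    h,a,b,L,s5,s6,o6,a0=P
    A=Rz(q[0])*Ry(q[1]);p=np.array([0,0,h])+Rz(q[0]).apply([a0,0,0])+A.apply([0,0,a]);A=A*Ry(q[2]);p=p+A.apply([0,0,b])
    A=A*Rz(s5*q[3])*Ry(q[4])*Rz(s6*q[5]+o6);p=p+A.apply([0,0,L])
    # tool: y along local z
    return p,A*R.from_matrix(np.array([[1,0,0],[0,0,1],[0,-1,0]]).T)
def fit():
    best=None
    for s5 in(1,-1):
     for s6 in(1,-1):
      for o in np.arange(0,6.3,.7):
        def f(x):
            r=[]
            for q,p,v in D:
                P=(x[0],x[1],x[2],x[3],s5,s6,x[4],x[5]);pp,A=fk(q,P)
                r+=list((pp-p)/5)+list((A.inv()*R.from_rotvec(v)).as_rotvec()*30)
            return r
        s=least_squares(f,[350,400,400,338,o,0])
        if best is None or s.cost<best[0]: best=(s.cost,s.x,s5,s6)
    return best
if __name__=='__main__':
    b=fit();print(b)
    x=b[1];np.save('kin.npy',[x[0],x[1],x[2],x[3],b[2],b[3],x[4],x[5]])
E
python3 kin.py
```

```text
(np.float64(79.52295739326303), array([291.28135862, 502.01066142, 452.88544605, 307.40288991,
         3.14118059, -19.55453857]), 1, 1)
```

Run:
```python
from kin import *
P=np.load('kin.npy')
for q,p,v in D:
    pp,A=fk(q,P);print((pp-p).round(0),((A.inv()*R.from_rotvec(v)).as_rotvec()).round(2))
```

```text
[ -6. -38.   9.] [-0.  0. -0.]
[ -6. -13.   9.] [ 0.01 -0.   -0.  ]
[ -5. -10.   7.] [-0.  0.  0.]
[ 10. -25. -22.] [-0.01 -0.    0.  ]
[  1. -14. -13.] [-0.  0. -0.]
[12. -6.  4.] [0. 0. 0.]
[  3. -12.   7.] [-0.01 -0.    0.  ]
```

```bash
sed -i 's/h,a,b,L,s5,s6,o6,a0=P/h,a,b,L,s5,s6,o6,a0,dy,ex,wx,wy=P/; s/apply(\[a0,0,0\])/apply([a0,dy,0])/; s/A.apply(\[0,0,b\])/A.apply([ex,0,b])/; s/A=A\*Rz(s5\*q\[3\])\*Ry(q\[4\])\*Rz(s6\*q\[5\]+o6);p=p+A.apply(\[0,0,L\])/A=A*Rz(s5*q[3]);p=p+A.apply([wx,wy,0]);A=A*Ry(q[4])*Rz(s6*q[5]+o6);p=p+A.apply([0,0,L])/; s/x\[4\],x\[5\]);pp/*x[4:]);pp/; s/338,o,0\])/338,o,0,0,0,0,0])/; s/b\[3\],x\[4\],x\[5\]\]/b[3],*x[4:]]/' kin.py
python3 kin.py
python3 - <<'E'
from kin import *
P=np.load('kin.npy')
for q,p,v in D:
    pp,A=fk(q,P);print((pp-p).round(0))
E
```

```text
(np.float64(0.4882286905733978), array([ 3.09420799e+02,  5.60343705e+02,  4.87197038e+02,  3.02293158e+02,
        3.14118059e+00,  1.76298570e-01,  1.24254926e+01,  7.57555075e+01,
        3.36199724e+00, -1.01444290e+00]), 1, 1)
[ 1.  0. -1.]
[-1. -2.  1.]
[ 0.  1. -0.]
[ 2. -1.  1.]
[-2.  1. -1.]
[ 0. -0. -0.]
[-0.  1.  0.]
```

```bash
cat >> kin.py <<'E'
LO=np.array([-3,-.9,.09,-1.31,.11,-2.54])+.02;HI=np.array([3,2.11,2.58,4.45,2.69,2.54])-.02
def ik(p,M,q0):
    P=np.load('kin.npy')
    def f(q):
        pp,A=fk(q,P);return np.r_[(pp-p)/100,(A.inv()*R.from_matrix(M)).as_rotvec()]
    s=least_squares(f,np.clip(q0,LO+1e-3,HI-1e-3),bounds=(LO,HI));return s.x,s.cost
def allik(p,M):
    out=[]
    for q4 in np.arange(-1.2,4.4,.7):
        for q6 in(-2,0,2):
            for q5 in (.4,1.2):
              q,c=ik(p,M,[np.arctan2(p[1],p[0]),.5,2.2,q4,q5,q6])
              if c<1e-6 and not any(np.allclose(q,o,atol=.02) for o in out): out.append(q)
    return out
E
python3 - <<'E'
from kin import *
from h import want
for nm,p in(('pre',(425,124,16)),('pre60',(425,124,100)),('pre150',(425,124,150)),('end',(611,91,16))):
  for phi in(-.17,0):
   for r in (1,-1):
    for th in (.8,):
      for q in allik(np.array(p),want(phi,th,r*np.pi/2,1)): print(nm,phi,r,th,q.round(2))
E
```

```text
pre -0.17 -1 0.8 [0.61 0.8  2.48 3.84 0.9  0.12]
pre 0 -1 0.8 [0.49 0.83 2.52 3.56 0.99 0.12]
pre60 -0.17 -1 0.8 [ 0.61  0.49  2.5   4.04  0.7  -0.16]
pre60 0 -1 0.8 [ 0.49  0.49  2.55  3.68  0.71 -0.07]
pre150 -0.17 -1 0.8 [ 0.61  0.31  2.49  4.27  0.6  -0.44]
pre150 0 -1 0.8 [ 0.49  0.29  2.54  3.86  0.54 -0.29]
end -0.17 -1 0.8 [ 0.28  0.75  2.17  3.72  0.61 -0.16]
end 0 -1 0.8 [ 0.2   0.75  2.2   3.39  0.61 -0.06]
```

Run:
```python
from kin import *
from h import want
for p in((425,124,250),(440,120,290),(600,60,330),(650,40,330)):
  for phi in(-.17,.1,.3,.5,.8):
    for th in (.8,1.0,1.2):
      for q in allik(np.array(p),want(phi,th,-np.pi/2,1)): print(p,phi,th,q.round(2))
```

```text
(425, 124, 250) 0.5 0.8 [ 0.02 -0.08  2.46  1.53  0.34  1.27]
(425, 124, 250) 0.8 0.8 [-0.17 -0.    2.39  1.28  0.67  1.14]
(425, 124, 250) 0.8 1.0 [-0.29  0.11  2.47  1.62  0.85  0.68]
(425, 124, 250) 0.8 1.2 [-0.4   0.29  2.53  1.81  1.1   0.33]
(440, 120, 290) -0.17 0.8 [ 0.57 -0.1   2.35 -1.17  0.56 -1.47]
(440, 120, 290) -0.17 1.2 [ 0.76  0.13  2.53  4.3   0.95 -0.47]
(440, 120, 290) 0.1 0.8 [ 0.38 -0.16  2.4  -1.02  0.23 -1.94]
(440, 120, 290) 0.1 1.0 [ 0.42 -0.11  2.52  3.97  0.37 -0.62]
(440, 120, 290) 0.3 0.8 [ 0.18 -0.18  2.41  0.64  0.15  2.42]
(440, 120, 290) 0.3 1.0 [ 0.15 -0.12  2.54  2.69  0.29  0.35]
(440, 120, 290) 0.5 0.8 [ 0.   -0.15  2.39  1.14  0.39  1.67]
(440, 120, 290) 0.5 1.0 [-0.08 -0.09  2.51  1.91  0.51  0.84]
(440, 120, 290) 0.8 0.8 [-0.17 -0.07  2.32  1.12  0.72  1.34]
(440, 120, 290) 0.8 1.0 [-0.29  0.01  2.41  1.48  0.85  0.9 ]
(440, 120, 290) 0.8 1.2 [-0.39  0.16  2.48  1.72  1.06  0.54]
(600, 60, 330) -0.17 0.8 [ 0.22  0.05  2.09 -0.88  0.36 -2.02]
(600, 60, 330) -0.17 1.2 [ 0.29  0.16  2.3   3.92  0.63 -0.5 ]
(600, 60, 330) 0.1 1.0 [0.06 0.05 2.24 2
[... 778 characters left out ...]
0.22  2.22  3.82  0.57 -0.45]
(650, 40, 330) 0.1 1.0 [-0.    0.13  2.14  2.57  0.16  0.52]
(650, 40, 330) 0.1 1.2 [-0.01  0.2   2.24  2.94  0.51  0.14]
(650, 40, 330) 0.3 0.8 [-0.09  0.13  2.    0.85  0.37  2.05]
(650, 40, 330) 0.3 1.0 [-0.13  0.15  2.12  1.79  0.36  1.1 ]
(650, 40, 330) 0.3 1.2 [-0.15  0.22  2.21  2.34  0.61  0.53]
(650, 40, 330) 0.5 0.8 [-0.17  0.16  1.96  0.98  0.57  1.74]
(650, 40, 330) 0.5 1.0 [-0.23  0.19  2.07  1.53  0.59  1.17]
(650, 40, 330) 0.5 1.2 [-0.27  0.26  2.15  1.94  0.77  0.74]
(650, 40, 330) 0.8 0.8 [-0.26  0.24  1.86  0.98  0.85  1.48]
(650, 40, 330) 0.8 1.0 [-0.32  0.27  1.94  1.3   0.91  1.15]
(650, 40, 330) 0.8 1.2 [-0.38  0.34  2.01  1.56  1.04  0.87]
```

```bash
python3 -c "
from h import *
M=want(.3,.8,np.pi);rep(M,(560,60,330))"
```

```text
t 14.22 p [426.6 104.1 323.8] F [-0.4  0.6 -0.4] w 0.3 q [ 0.55 -0.21  2.34 -1.    0.6   1.45]
toolx [ 0.69 -0.11  0.72] tooly [ 0.71 -0.12 -0.7 ]
turn/pi [ 0.347  0.021 -0.216] deg 73.7
dp/80 [ 1.67 -0.55  0.08]
```

Request:
jog_arm(
  steps=[
    {"dp":[0.2,0,0.05],"turn":[0.032,0.002,-0.02],"claw":0},
    {"dp":[0.4,-0.1,0.1],"turn":[0.064,0.004,-0.04],"claw":0},
    {"dp":[0.6,-0.2,0.1],"turn":[0.096,0.006,-0.06],"claw":0},
    {"dp":[0.8,-0.3,0.1],"turn":[0.128,0.008,-0.08],"claw":0},
    {"dp":[1,-0.4,0.1],"turn":[0.16,0.01,-0.1],"claw":0},
    {"dp":[1,-0.5,0.1],"turn":[0.192,0.012,-0.12],"claw":0},
    {"dp":[1,-0.55,0.1],"turn":[0.224,0.014,-0.14],"claw":0},
    {"dp":[1,-0.55,0.1],"turn":[0.256,0.016,-0.16],"claw":0},
    {"dp":[1,-0.55,0.1],"turn":[0.288,0.018,-0.18],"claw":0},
    {"dp":[1,-0.55,0.1],"turn":[0.32,0.02,-0.2],"claw":0},
    {"dp":[1,-0.55,0.1],"turn":[0.347,0.021,-0.216],"claw":0},
    {"dp":[1,-0.55,0.1],"turn":[0.347,0.021,-0.216],"claw":0},
  ],
)

```text
t: 15.22
ee_pos: [507.1, 58.3, 331.0]
orientation: [-0.656, 0.495, -1.209]
ft_force: [-0.2, -0.2, -0.2]
width: 0.3
```

```bash
python3 -c "
from h import *
M=want(.3,1.0,-np.pi/2);rep(M,(570,60,330))"
```

```text
t 15.22 p [507.1  58.3 331. ] F [-0.2 -0.2 -0.2] w 0.3 q [-0.06 -0.13  2.27  0.84  0.35  0.52]
toolx [ 0.29 -0.96 -0.01] tooly [ 0.69  0.21 -0.7 ]
turn/pi [ 0.388  0.067 -0.309] deg 90.0
dp/80 [ 0.79  0.02 -0.01]
```

Request:
jog_arm(
  steps=[
    {"dp":[0.1,0,0],"turn":[0.032,0.006,-0.026],"claw":0},
    {"dp":[0.3,0,0],"turn":[0.065,0.011,-0.052],"claw":0},
    {"dp":[0.5,0,0],"turn":[0.097,0.017,-0.077],"claw":0},
    {"dp":[0.7,0,0],"turn":[0.13,0.022,-0.103],"claw":0},
    {"dp":[0.8,0,0],"turn":[0.162,0.028,-0.129],"claw":0},
    {"dp":[0.8,0,0],"turn":[0.194,0.034,-0.155],"claw":0},
    {"dp":[0.8,0,0],"turn":[0.226,0.039,-0.18],"claw":0},
    {"dp":[0.8,0,0],"turn":[0.259,0.045,-0.206],"claw":0},
    {"dp":[0.8,0,0],"turn":[0.291,0.05,-0.232],"claw":0},
    {"dp":[0.8,0,0],"turn":[0.323,0.056,-0.258],"claw":0},
    {"dp":[0.8,0,0],"turn":[0.356,0.061,-0.283],"claw":0},
    {"dp":[0.8,0,0],"turn":[0.388,0.067,-0.309],"claw":0},
  ],
)

```text
t: 16.22
ee_pos: [571.3, 57.5, 330.3]
orientation: [0.536, 1.606, -1.413]
ft_force: [-0.4, -0.3, -0.5]
width: 0.3
```

```bash
python3 -c "
from h import *
M=want(.1,1.2,-np.pi/2);rep(M,(590,60,330))"
```

```text
t 16.22 p [571.3  57.5 330.3] F [-0.4 -0.3 -0.5] w 0.3 q [-0.1   0.01  2.27  1.83  0.35  0.99]
toolx [-0.5  -0.23 -0.83] tooly [ 0.8   0.25 -0.55]
turn/pi [ 0.034 -0.061 -0.076] deg 18.6
dp/80 [ 0.23  0.03 -0.  ]
```

Request:
jog_arm(
  steps=[
    {"dp":[0.1,0,0],"turn":[0.012,-0.021,-0.026],"claw":0},
    {"dp":[0.25,0,0],"turn":[0.023,-0.041,-0.051],"claw":0},
    {"dp":[0.25,0,0],"turn":[0.034,-0.061,-0.076],"claw":0},
    {"dp":[0.25,0,0],"turn":[0.034,-0.061,-0.076],"claw":0},
  ],
)

```text
t: 16.55
ee_pos: [589.4, 64.4, 332.6]
orientation: [0.748, 1.564, -1.379]
ft_force: [0.3, -0.7, 0.5]
width: 0.3
```

```bash
python3 -c "
from h import *
M=want(-.17,1.2,-np.pi/2);rep(M,(590,80,320))"
```

```text
t 16.55 p [589.4  64.4 332.6] F [ 0.3 -0.7  0.5] w 0.3 q [-0.03  0.07  2.31  2.57  0.42  0.4 ]
toolx [-0.42 -0.12 -0.9 ] tooly [ 0.88  0.2  -0.43]
turn/pi [ 0.007 -0.025 -0.127] deg 23.3
dp/80 [ 0.01  0.19 -0.16]
```

Request:
jog_arm(
  steps=[
    {"dp":[0,0.1,0],"turn":[0.002,-0.008,-0.035],"claw":0},
    {"dp":[0,0.2,0],"turn":[0.004,-0.016,-0.07],"claw":0},
    {"dp":[0,0.3,0],"turn":[0.006,-0.024,-0.105],"claw":0},
    {"dp":[0,0.3,0],"turn":[0.007,-0.025,-0.127],"claw":0},
    {"dp":[0,0.3,0],"turn":[0.007,-0.025,-0.127],"claw":0},
  ],
)

```text
t: 16.97
ee_pos: [594.8, 88.9, 338.5]
orientation: [0.981, 1.488, -1.453]
ft_force: [1.0, -0.4, 0.8]
width: 0.5
```

```bash
python3 -c "
from h import *
M=want(-.17,1.2,-np.pi/2);rep(M,(430,125,280))"
```

```text
t 16.97 p [594.8  88.9 338.5] F [ 1.  -0.4  0.8] w 0.5 q [ 0.22  0.11  2.33  3.49  0.52 -0.23]
toolx [-0.36 -0.01 -0.93] tooly [ 0.93  0.03 -0.36]
turn/pi [-0.    -0.    -0.065] deg 11.7
dp/80 [-2.06  0.45 -0.73]
```

Run:
```python
from kin import *
from h import want
q=np.array([ 0.22,0.11,2.33,3.49,0.52,-0.23])
for p,th,phi in (((520,105,330),1.2,-.17),((440,122,300),1.2,-.17),((430,123,260),1.2,-.17),((425,124,230),1.1,-.17),((425,124,200),1.0,-.17),((425,124,150),.8,-.17),((425,124,80),.8,-.17),((425,124,16),.8,-.17)):
    q,c=ik(np.array(p),want(phi,th,-np.pi/2),q);print(p,th,q.round(2),c)
```

```text
(520, 105, 330) 1.2 [ 0.53  0.08  2.4   4.2   0.76 -0.61] 1.965216006076717e-19
(440, 122, 300) 1.2 [ 0.77  0.09  2.52  4.34  0.94 -0.53] 2.4270485004965693e-26
(430, 123, 260) 1.2 [ 0.8   0.24  2.56  4.26  1.03 -0.33] 2.704864067069378e-20
(425, 124, 230) 1.1 [ 0.77  0.26  2.55  4.27  0.93 -0.34] 1.5093818041465959e-30
(425, 124, 200) 1.0 [ 0.72  0.28  2.54  4.25  0.82 -0.35] 2.1443074121809322e-29
(425, 124, 150) 0.8 [ 0.61  0.31  2.49  4.27  0.6  -0.44] 6.652214977001238e-20
(425, 124, 80) 0.8 [ 0.61  0.57  2.5   3.98  0.75 -0.08] 4.107941210052239e-29
(425, 124, 16) 0.8 [0.61 0.8  2.48 3.84 0.9  0.12] 1.1368788489131392e-21
```

Request:
jog_arm(
  steps=[
    {"dp":[-0.3,0.05,0],"turn":[0,0,-0.03],"claw":0},
    {"dp":[-0.6,0.1,0],"turn":[0,0,-0.065],"claw":0},
    {"dp":[-0.95,0.2,-0.1],"turn":[0,0,-0.065],"claw":0},
    {"dp":[-0.95,0.2,-0.1],"turn":[0,0,-0.065],"claw":0},
  ],
)

```text
t: 17.3
ee_pos: [519.9, 105.5, 331.4]
orientation: [1.164, 1.419, -1.596]
ft_force: [0.0, 1.2, 0.8]
width: 0.2
```

Request:
jog_arm(
  steps=[
    {"dp":[-0.3,0.05,-0.1],"turn":[0,0,0],"claw":0},
    {"dp":[-0.6,0.1,-0.2],"turn":[0,0,0],"claw":0},
    {"dp":[-0.95,0.2,-0.3],"turn":[0,0,0],"claw":0},
    {"dp":[-0.95,0.2,-0.3],"turn":[0,0,0],"claw":0},
  ],
)

```text
t: 17.63
ee_pos: [440.9, 123.2, 305.4]
orientation: [1.155, 1.421, -1.595]
ft_force: [-1.0, -0.2, 0.0]
width: 0.9
```

```bash
python3 -c "
from h import *
M=want(-.17,1.2,-np.pi/2);rep(M,(427,124,280))
d=cam('side');save(d,'b1.png');d=cam('top');save(d,'b1t.png')"
```

```text
t 17.63 p [440.9 123.2 305.4] F [-1.  -0.2  0. ] w 0.9 q [ 0.78  0.09  2.51  4.36  0.94 -0.55]
toolx [-0.36  0.06 -0.93] tooly [ 0.92 -0.16 -0.36]
turn/pi [ 0.    -0.001 -0.001] deg 0.2
dp/80 [-0.17  0.01 -0.32]
```

View pics/b1.png

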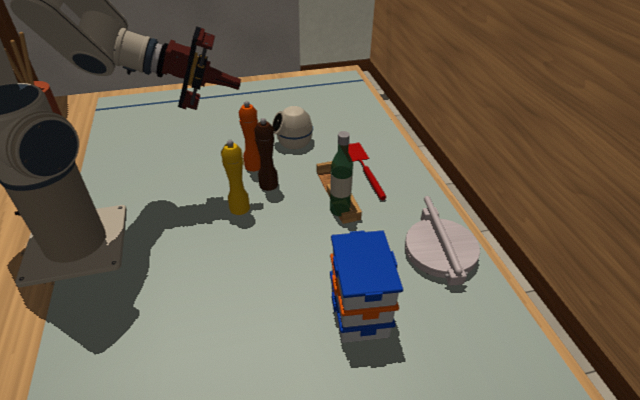

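View pics/b1t.png

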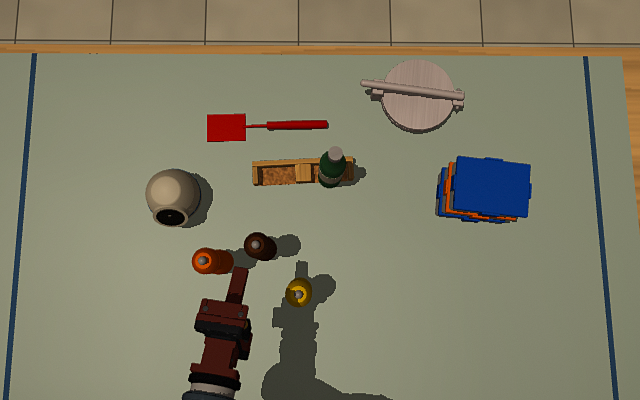

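The top view shows the tool at (235,290) with its narrow side lying between the orange and yellow decoys and pointing at the mill at (260,246). The corridor is clear, so I descend while raising the tilt.

```bash
python3 -c "
from h import *
for th in (1.,.8):
  rep(want(-.17,th,-np.pi/2),(425,124,230))"
```

```text
t 17.73 p [444.1 123.4 307.2] F [0.6 0.1 0. ] w 0.2 q [ 0.77  0.08  2.51  4.35  0.93 -0.55]
toolx [-0.36  0.06 -0.93] tooly [ 0.92 -0.16 -0.36]
turn/pi [ 0.011  0.063 -0.   ] deg 11.5
dp/80 [-0.24  0.01 -0.97]
t 17.73 p [444.1 123.4 307.2] F [0.6 0.1 0. ] w 0.2 q [ 0.77  0.08  2.51  4.35  0.93 -0.55]
toolx [-0.36  0.06 -0.93] tooly [ 0.92 -0.16 -0.36]
turn/pi [ 0.021  0.126 -0.   ] deg 23.0
dp/80 [-0.24  0.01 -0.97]
```

Request:
jog_arm(
  steps=[
    {"dp":[-0.15,0,-0.2],"turn":[0,0,0],"claw":0},
    {"dp":[-0.24,0,-0.4],"turn":[0,0,0],"claw":0},
    {"dp":[-0.24,0.01,-0.7],"turn":[0.004,0.02,0],"claw":0},
    {"dp":[-0.24,0.01,-1],"turn":[0.007,0.04,0],"claw":0},
    {"dp":[-0.24,0.01,-1],"turn":[0.007,0.04,0],"claw":0},
  ],
)

```text
t: 18.15
ee_pos: [426.4, 124.2, 225.6]
orientation: [1.087, 1.523, -1.683]
ft_force: [0.1, 0.6, 0.7]
width: 0.1
```

Request:
jog_arm(
  steps=[
    {"dp":[0,0,-0.3],"turn":[0.005,0.03,0],"claw":0},
    {"dp":[0,0,-0.6],"turn":[0.01,0.06,0],"claw":0},
    {"dp":[0,0,-0.95],"turn":[0.014,0.085,0],"claw":0},
    {"dp":[0,0,-0.95],"turn":[0.014,0.085,0],"claw":0},
  ],
)

```text
t: 18.48
ee_pos: [429.0, 123.7, 149.4]
orientation: [0.915, 1.731, -1.863]
ft_force: [0.5, -0.9, 1.3]
width: 0.6
```

```bash
python3 -c "
from h import *
rep(want(-.172,.8,-np.pi/2),(425,124,80))
d=cam('top');save(d,'b2t.png')"
```

```text
t 18.48 p [429.  123.7 149.4] F [ 0.5 -0.9  1.3] w 0.6 q [ 0.61  0.31  2.48  4.27  0.6  -0.44]
toolx [-0.69  0.12 -0.72] tooly [ 0.71 -0.12 -0.7 ]
turn/pi [-0. -0.  0.] deg 0.1
dp/80 [-0.05  0.   -0.87]
```

View pics/b2t.png

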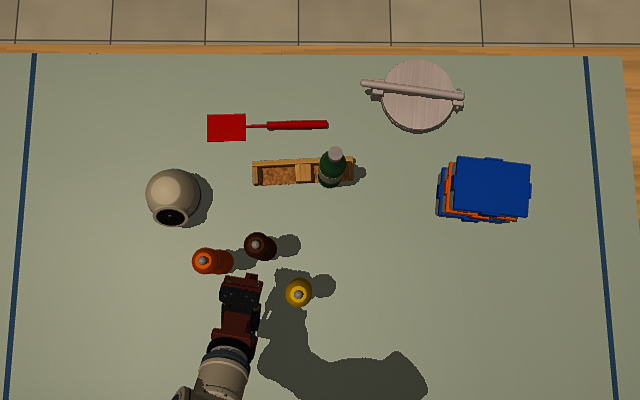

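The tool is between the decoys with a gap on both sides: the bar at (241,291), yellow at (298,292), orange at (212,261). I continue down.

Request:
jog_arm(
  steps=[
    {"dp":[-0.05,0,-0.3],"turn":[0,0,0],"claw":0},
    {"dp":[-0.05,0,-0.6],"turn":[0,0,0],"claw":0},
    {"dp":[-0.05,0,-0.9],"turn":[0,0,0],"claw":0},
    {"dp":[-0.05,0,-0.95],"turn":[0,0,0],"claw":0},
  ],
)

```text
t: 18.87
ee_pos: [424.2, 122.8, 72.3]
orientation: [0.915, 1.725, -1.864]
ft_force: [-0.1, 0.0, 0.4]
width: 0.3
```

Request:
jog_arm(
  steps=[
    {"dp":[0,0,-0.2],"turn":[0,0,0],"claw":0},
    {"dp":[0,0,-0.4],"turn":[0,0,0],"claw":0},
    {"dp":[0,0,-0.55],"turn":[0,0,0],"claw":0},
    {"dp":[0,0,-0.65],"turn":[0,0,0],"claw":0},
    {"dp":[0,0,-0.65],"turn":[0,0,0],"claw":0},
  ],
)

```text
t: 19.28
ee_pos: [424.8, 123.0, 20.8]
orientation: [0.915, 1.723, -1.862]
ft_force: [-0.3, -0.1, 0.1]
width: 1.2
```

```bash
python3 -c "
from obj import *
rep(want(-.172,.8,-np.pi/2),(451,119.4,16))
find((488,113),'mill',pic='b3')"
```

```text
t 19.28 p [424.8 123.   20.8] F [-0.3 -0.1  0.1] w 1.2 q [0.62 0.8  2.48 3.86 0.9  0.12]
toolx [-0.68  0.12 -0.72] tooly [ 0.71 -0.13 -0.69]
turn/pi [0.002 0.001 0.   ] deg 0.4
dp/80 [ 0.33 -0.05 -0.06]
side mill 8 179 [488.8 112.7] 1.1
side mill 152 176 [488.7 113.6] 1.1
top mill 8 26 [486.6 112.5] 0.1
top mill 152 33 [486.8 113. ] 0.3
```

View pics/b3side.png

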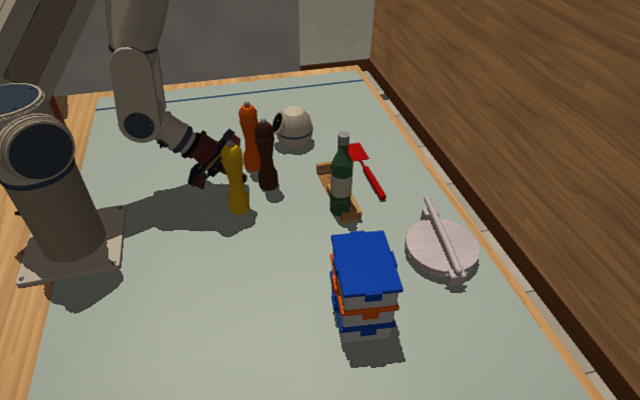

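Request:
jog_arm(
  steps=[
    {"dp":[0.06,-0.005,-0.06],"turn":[0,0,0],"claw":0},
    {"dp":[0.12,-0.015,-0.06],"turn":[0,0,0],"claw":0},
    {"dp":[0.19,-0.025,-0.06],"turn":[0,0,0],"claw":0},
    {"dp":[0.25,-0.035,-0.06],"turn":[0,0,0],"claw":0},
    {"dp":[0.3,-0.045,-0.06],"turn":[0,0,0],"claw":0},
    {"dp":[0.35,-0.052,-0.06],"turn":[0,0,0],"claw":0},
    {"dp":[0.4,-0.06,-0.06],"turn":[0,0,0],"claw":0},
    {"dp":[0.45,-0.07,-0.06],"turn":[0,0,0],"claw":0},
  ],
)

```text
t: 20.05
ee_pos: [460.5, 117.0, 16.8]
orientation: [0.915, 1.724, -1.863]
ft_force: [-3.7, 0.3, 3.9]
width: 0.4
```

```bash
python3 -c "
from obj import *
rep(want(-.172,.8,-np.pi/2))
find((495,112),'mill')"
```

```text
t 20.05 p [460.5 117.   16.8] F [-3.7  0.3  3.9] w 0.4 q [0.53 0.79 2.43 3.81 0.86 0.06]
toolx [-0.68  0.12 -0.72] tooly [ 0.71 -0.13 -0.69]
turn/pi [0.001 0.001 0.   ] deg 0.3
side mill 8 242 [490.9 112.2] 2.2
side mill 152 176 [493.4 112.5] 1.2
top mill 8 61 [488.5 112.6] 1.5
top mill 152 30 [492.4 112.1] 0.3
```

Request:
jog_arm(
  steps=[
    {"dp":[0.06,-0.01,0],"turn":[0,0,0],"claw":0},
    {"dp":[0.12,-0.02,0],"turn":[0,0,0],"claw":0},
    {"dp":[0.18,-0.031,0],"turn":[0,0,0],"claw":0},
    {"dp":[0.24,-0.042,0],"turn":[0,0,0],"claw":0},
    {"dp":[0.3,-0.052,0],"turn":[0,0,0],"claw":0},
    {"dp":[0.34,-0.058,0],"turn":[0,0,0],"claw":0},
  ],
)

```text
t: 20.65
ee_pos: [489.0, 112.4, 16.9]
orientation: [0.918, 1.724, -1.862]
ft_force: [-1.2, 0.6, -0.1]
width: 0.3
```

```bash
cat > mm.py <<'E'
from obj import *
def mill(g,pic=None):
    o=ctrl.get_obs()
    for n in("side","top"):
        d=cam(n)
        if pic: save(d,pic+n+'.png')
        P=pts(d);I=d['img'].astype(int)
        m=(d['range_z']>0)&(np.hypot(P[...,0]-g[0],P[...,1]-g[1])<42)&(I.max(-1)<90)
        for lo,hi,r,cut in((8,38,27,-8),(152,180,25,-40)):
            q=P[m&(P[...,2]>lo)&(P[...,2]<hi)&(P[...,0]>g[0]+cut)]
            if len(q)>12:
                c,e=fitc(q,r);rel=c-o['ee_pos'][:2];p=np.array([np.cos(.172),-np.sin(.172)])
                print(n,lo,len(q),c.round(1),round(e,1),'fwd',round(rel@p,1),'left',round(p[0]*rel[1]-p[1]*rel[0],1))
E
python3 -c "
from mm import *
rep();mill((520,108),'c1')"
```

```text
t 20.65 p [489.  112.4  16.9] F [-1.2  0.6 -0.1] w 0.3 q [0.47 0.77 2.38 3.78 0.82 0.01]
toolx [-0.68  0.12 -0.72] tooly [ 0.71 -0.13 -0.69]
side 8 98 [521.4 107.5] 1.0 fwd 32.7 left 0.8
side 152 177 [522.4 108.2] 1.1 fwd 33.6 left 1.6
top 152 38 [521.4 107.9] 0.3 fwd 32.6 left 1.1
```

View pics/c1side.png

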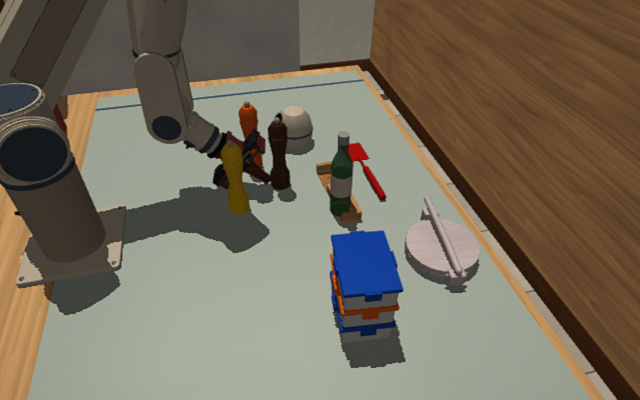

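Request:
jog_arm(
  steps=[
    {"dp":[0.05,0.01,0],"turn":[0,0,0],"claw":0},
    {"dp":[0.11,0,0],"turn":[0,0,0],"claw":0},
    {"dp":[0.17,-0.01,0],"turn":[0,0,0],"claw":0},
    {"dp":[0.23,-0.02,0],"turn":[0,0,0],"claw":0},
    {"dp":[0.29,-0.03,0],"turn":[0,0,0],"claw":0},
    {"dp":[0.35,-0.04,0],"turn":[0,0,0],"claw":0},
    {"dp":[0.41,-0.05,0],"turn":[0,0,0],"claw":0},
    {"dp":[0.46,-0.06,0],"turn":[0,0,0],"claw":0},
    {"dp":[0.5,-0.07,0],"turn":[0,0,0],"claw":0},
  ],
)

```text
t: 21.5
ee_pos: [529.8, 106.7, 17.1]
orientation: [0.919, 1.723, -1.861]
ft_force: [-1.4, 0.1, 0.4]
width: 0.6
```

```bash
python3 -c "
from mm import *
rep();mill((561,101),'c2')"
```

```text
t 21.5 p [529.8 106.7  17.1] F [-1.4  0.1  0.4] w 0.6 q [ 0.41  0.76  2.32  3.76  0.75 -0.06]
toolx [-0.68  0.12 -0.72] tooly [ 0.71 -0.13 -0.69]
side 8 91 [562.2 102.3] 0.7 fwd 32.6 left 1.2
side 152 171 [563.1 103.1] 1.0 fwd 33.4 left 2.2
top 152 51 [562.4 102.3] 0.3 fwd 32.8 left 1.2
```

View pics/c2top.png

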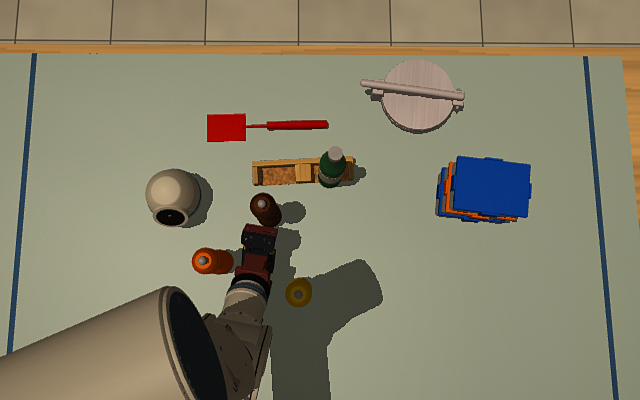

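Request:
jog_arm(
  steps=[
    {"dp":[0.05,0.015,0],"turn":[0,0,0],"claw":0},
    {"dp":[0.11,0.005,0],"turn":[0,0,0],"claw":0},
    {"dp":[0.17,-0.01,0],"turn":[0,0,0],"claw":0},
    {"dp":[0.23,-0.025,0],"turn":[0,0,0],"claw":0},
    {"dp":[0.29,-0.04,0],"turn":[0,0,0],"claw":0},
    {"dp":[0.35,-0.055,0],"turn":[0,0,0],"claw":0},
    {"dp":[0.41,-0.07,0],"turn":[0,0,0],"claw":0},
    {"dp":[0.46,-0.085,0],"turn":[0,0,0],"claw":0},
    {"dp":[0.5,-0.095,0],"turn":[0,0,0],"claw":0},
  ],
)

```text
t: 22.35
ee_pos: [570.6, 98.9, 17.4]
orientation: [0.921, 1.723, -1.86]
ft_force: [-2.4, 0.5, -1.1]
width: 0.2
```

```bash
python3 -c "
from mm import *
rep();mill((602,93),'c3')"
```

```text
t 22.35 p [570.6  98.9  17.4] F [-2.4  0.5 -1.1] w 0.2 q [ 0.34  0.76  2.25  3.74  0.69 -0.11]
toolx [-0.68  0.12 -0.72] tooly [ 0.71 -0.13 -0.69]
side 8 87 [615.2  45.4] 2.4 fwd 53.1 left -45.0
side 152 163 [591.8  53.3] 4.8 fwd 28.6 left -41.3
top 152 59 [603.5  94.9] 0.4 fwd 33.1 left 1.7
```

View pics/c3top.png

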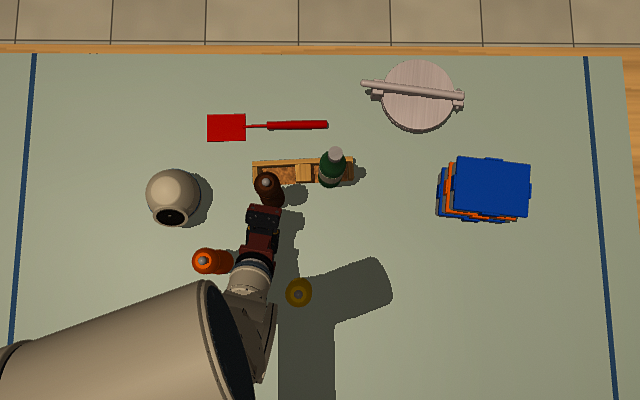

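The top view shows the mill at (267,185), about 10 mm left of the bay line but still inside the opening. I back off slightly, shift the finger left, and push rightward.

Request:
jog_arm(
  steps=[
    {"dp":[-0.06,0.02,0],"turn":[0,0,0],"claw":0},
    {"dp":[-0.06,0.07,0],"turn":[0,0,0],"claw":0},
    {"dp":[0,0.065,0],"turn":[0,0,0],"claw":0},
    {"dp":[0.04,0.045,0],"turn":[0,0,0],"claw":0},
    {"dp":[0.08,0.025,0],"turn":[0,0,0],"claw":0},
    {"dp":[0.12,0.005,0],"turn":[0,0,0],"claw":0},
    {"dp":[0.16,-0.015,0],"turn":[0,0,0],"claw":0},
    {"dp":[0.2,-0.035,0],"turn":[0,0,0],"claw":0},
  ],
)

```text
t: 23.12
ee_pos: [587.1, 95.8, 17.5]
orientation: [0.922, 1.722, -1.86]
ft_force: [-2.8, 0.7, 0.5]
width: 0.4
```

```bash
python3 -c "
from mm import *
rep();mill((620,90),'c4')"
```

```text
t 23.12 p [587.1  95.8  17.5] F [-2.8  0.7  0.5] w 0.4 q [ 0.32  0.75  2.22  3.74  0.66 -0.13]
toolx [-0.68  0.12 -0.72] tooly [ 0.71 -0.13 -0.69]
side 8 81 [618.9  89.2] 1.0 fwd 32.4 left -1.1
side 152 171 [619.7  90.3] 1.3 fwd 33.1 left 0.2
top 152 64 [619.8  88.8] 0.4 fwd 33.4 left -1.3
```

Request:
jog_arm(
  steps=[
    {"dp":[0.04,-0.01,0],"turn":[0,0,0],"claw":0},
    {"dp":[0.09,-0.02,0],"turn":[0,0,0],"claw":0},
    {"dp":[0.14,-0.03,0],"turn":[0,0,0],"claw":0},
    {"dp":[0.19,-0.04,0],"turn":[0,0,0],"claw":0},
    {"dp":[0.23,-0.05,0],"turn":[0,0,0],"claw":0},
    {"dp":[0.26,-0.055,0],"turn":[0,0,0],"claw":0},
  ],
)

```text
t: 23.72
ee_pos: [609.0, 91.1, 17.7]
orientation: [0.924, 1.722, -1.859]
ft_force: [-1.5, 0.9, -0.6]
width: 0.3
```

```bash
python3 -c "
from mm import *
rep();mill((641,86),'c5')"
```

```text
t 23.72 p [609.   91.1  17.7] F [-1.5  0.9 -0.6] w 0.3 q [ 0.3   0.76  2.18  3.73  0.63 -0.16]
toolx [-0.68  0.12 -0.72] tooly [ 0.71 -0.13 -0.69]
side 8 48 [642.3  85. ] 0.8 fwd 33.9 left -0.3
side 152 171 [641.9  84.8] 1.2 fwd 33.5 left -0.6
top 8 15 [650.1  84.5] 5.8 fwd 41.7 left 0.5
top 152 66 [641.2  84.3] 0.3 fwd 33.0 left -1.2
```

View pics/c5top.png

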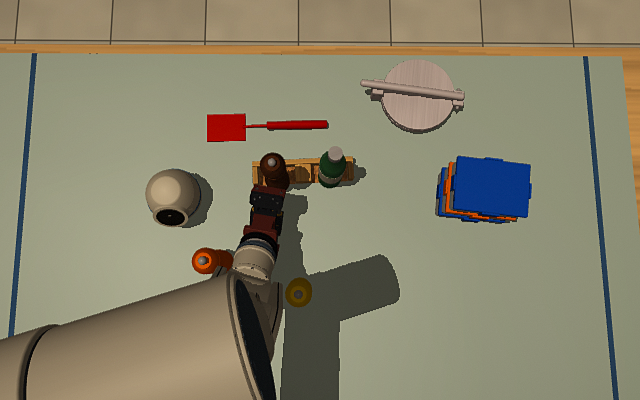

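The mill is in the bay and about 5.5 mm short. I make a small final push.

Request:
jog_arm(
  steps=[
    {"dp":[0.015,0,0],"turn":[0,0,0],"claw":0},
    {"dp":[0.03,0,0],"turn":[0,0,0],"claw":0},
    {"dp":[0.045,0,0],"turn":[0,0,0],"claw":0},
  ],
)

```text
t: 24.07
ee_pos: [612.6, 91.2, 17.8]
orientation: [0.924, 1.722, -1.859]
ft_force: [-1.2, 0.3, -0.4]
width: 0.7
```

```bash
python3 -c "
from mm import *
rep();mill((645,86),'c6')"
```

```text
t 24.07 p [612.6  91.2  17.8] F [-1.2  0.3 -0.4] w 0.7 q [ 0.29  0.76  2.17  3.74  0.63 -0.17]
toolx [-0.68  0.12 -0.72] tooly [ 0.71 -0.13 -0.69]
side 8 37 [644.4  30.8] 1.2 fwd 41.7 left -54.0
side 152 170 [645.3  84.5] 1.3 fwd 33.4 left -1.0
top 8 19 [654.4  82.5] 3.4 fwd 42.7 left -1.4
top 152 70 [644.1  83.7] 0.5 fwd 32.4 left -2.0
```

Request:
jog_arm(
  steps=[
    {"dp":[0.015,0,0],"turn":[0,0,0],"claw":0},
    {"dp":[0.015,0,0],"turn":[0,0,0],"claw":0},
  ],
)

```text
t: 24.33
ee_pos: [614.2, 91.3, 18.0]
orientation: [0.925, 1.722, -1.859]
ft_force: [-2.2, -0.4, -0.6]
width: 0.4
```

Request:
jog_arm(
  steps=[
    {"dp":[-0.05,0.008,0],"turn":[0,0,0],"claw":0},
    {"dp":[-0.15,0.025,0],"turn":[0,0,0],"claw":0},
    {"dp":[-0.3,0.05,0],"turn":[0,0,0],"claw":0},
    {"dp":[-0.4,0.065,0],"turn":[0,0,0],"claw":0},
    {"dp":[-0.4,0.065,0],"turn":[0,0,0],"claw":0},
  ],
)

```text
t: 24.75
ee_pos: [579.4, 96.6, 17.3]
orientation: [0.921, 1.723, -1.861]
ft_force: [-0.5, -0.2, 0.2]
width: 0.4
```

```bash
python3 -c "
from mm import *
rep();mill((646,85),'f');find((652.5,-35))
for n in ('side','top'):
    d=cam(n);P=pts(d);a=np.load(n+'0.npz');ok=(d['range_z']>0)
    for nm,(x0,x1,y0,y1,z) in dict(pig=(520,670,240,370,40),cont=(530,670,-440,-260,100),spat=(740,800,-40,260,8)).items():
        for Q in(a['P'],P):
            m=(Q[...,0]>x0)&(Q[...,0]<x1)&(Q[...,1]>y0)&(Q[...,1]<y1)&(Q[...,2]>z);print(n,nm,m.sum(),Q[m].mean(0).round(1))
"
```

```text
t 24.75 p [579.4  96.6  17.3] F [-0.5 -0.2  0.2] w 0.4 q [ 0.33  0.75  2.23  3.74  0.68 -0.12]
toolx [-0.68  0.12 -0.72] tooly [ 0.71 -0.13 -0.69]
side 8 30 [646.9  83.9] 1.2 fwd 68.6 left -1.0
side 152 173 [646.9  84.2] 1.1 fwd 68.6 left -0.6
top 8 17 [655.4  79.1] 2.1 fwd 77.9 left -4.2
top 152 64 [645.   83.7] 0.4 fwd 66.9 left -1.4
side oil 8 175 [653.8 -34.3] 0.8
side oil 110 157 [653.6 -34.2] 0.8
top oil 8 58 [651.6 -34.8] 0.2
top oil 110 48 [651.7 -34.7] 0.2
side pig 1105 [595.  278.2  83.2]
side pig 953 [596.  282.3  87.2]
side cont 5063 [ 596.4 -370.   154.5]
side cont 5061 [ 596.5 -370.   154.5]
side spat 272 [772.5  38.8  16.9]
side spat 274 [772.6  38.5  16.9]
top pig 2506 [591.5 297.   93.5]
top pig 2509 [591.5 297.   93.6]
top cont 4789 [ 597.7 -342.1  159.3]
top cont 4790 [ 597.7 -342.1  159.3]
top spat 567 [770.8  53.2  17. ]
top spat 569 [770.8  52.6  17.2]
```

View pics/fside.png

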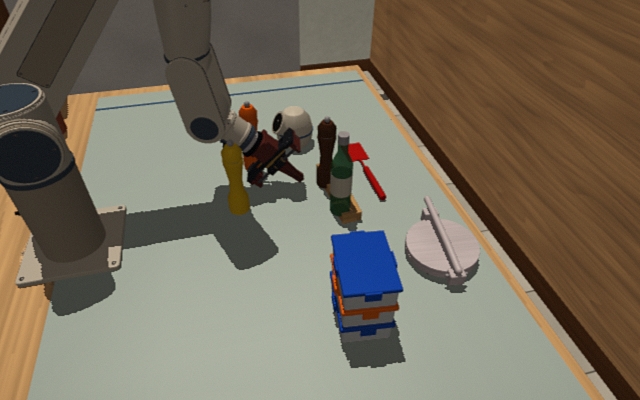

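View pics/ftop.png

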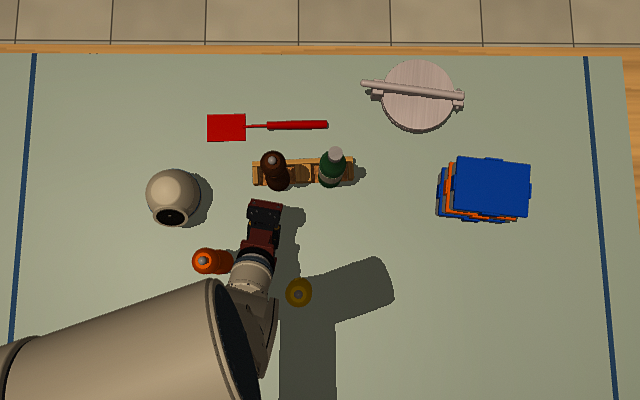

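Both objects stand in separate bays: the mill at about (646,84) against (647.4,85.3), and the oil at about (652.7,-34.5) against (653.4,-34.6). The bystanders have not moved, so I hand the job in.

```bash
python3 -c "
from h import *
print(ctrl.close_job())"
```

```text
the job is handed in; nothing more can be done
None
```

The mill is in the left bay and the oil bottle is in the right bay, both upright. I handed the job in at about t = 25 s of the 72 s allowed.

- **Oil bottle:** I pushed it low with the half-open fingers as a cradle. It ended at about (652.7, -34.5) mm, against a target of (653.4, -34.6).
- **Mill:** The orange and yellow decoys left no room for the broad side of the gripper, so I pushed with the closed fingers rolled 90°. It needed one sideways correction at the mouth of the bay. It ended at about (646, 84) mm, against a target of (647.4, 85.3).
- **Forces:** Contact forces stayed at about 6 N or less in the readings taken after each move.
- **Bystanders:** In the last top view, the average positions of the salt pig, containers and spatula shifted by no more than 0.6 mm. The side view agrees for the containers and spatula. It shows the pig about 4 mm off because the arm partly hides it there.

**Checks that disagreed:** The two cameras differ by about 2 mm in x. By either camera, each object is about 1–2 mm short of the rail, within the 13 mm allowed. The top camera's fit of the mill's foot (655, 79) did not agree: it had only 17 points, mixed with the tidy, so I ignored it. The side view's foot and head fits agreed within 0.3 mm.

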